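Cracker boxes stood on the kitchen scale and tared away

ROBOT

A 7-joint arm with a two-finger parallel gripper is mounted at the origin on the work surface. World frame = base frame: x ahead of the robot, y to its left, z up, the work surface at z = 0. Lengths are in m, angles in rad, forces in N, time in s.
With the tool pointing down it reaches from about 0.425 to 0.925 m from the base axis. Payload 6.8 kg.
Tool frame: the origin (TCP) lies between the finger pads; the fingertips stand r.tcp_to_tips ahead of it and the grasp point (between the pads) is the TCP (r.tcp_to_tips is the distance from the TCP to the fingertips, in m); z points along the fingers, y is the line along which they close (so a half turn about z gives the same grasp; the last joint's range is limited). The gripper opens to 85 mm and grips with 20 to 120 N. Pads are 22 mm wide; open, the fingers measure 114 mm over their backs; the gripper's body (76 mm by 85 mm) begins 54 mm behind the grasp point. The pads swing forward as they close: fully open they stand 13 mm farther back than shut.
Start: joints at [1.216, 0.477, 0.022, 1.555, -0.011, 1.109, -0.083], TCP at [0.165, -0.655, 0.25] pointing down, gripper open.
Joint ranges: [-2.96, 2.96], [-0.34, 2.1], [-1.41, 1.46], [0.24, 2.44], [-1.37, 4.51], [0.17, 1.92], [-2.96, 2.96]. Speed limits (rad/s): [2.39, 2.39, 3.14, 3.14, 3.14, 3.14, 3.14].

INTERFACE

Orientations are given as a rotation vector (axis times angle).
In Python, from bench import r gives the robot as it stands.
- The arm moves only by the tool servo_tool, never from a script. Its argument "commands" is a list of rows, each a list of 2 entries, a list of its own where there are three numbers: the shift along the tool's x, y, z normalised to -1 to 1, where 1 is 250 mm, then the turn, a rotation vector about the tool's x, y, z normalised to -1 to 1, where 1 is 90 degrees. In form: [[[dx, dy, dz], [ax, ay, az]], ...]. A call has 1 to 20 rows; each row is the pose to reach, as a shift and turn from the pose commanded when the call began, along the tool's axes at that moment; what a row does not reach only later rows make up. A row lasts 1/10 s, in which the tool goes at most 50 mm and 8.59 degrees, less where a joint would pass 70% of its speed; a pose out of reach is approached as far as the arm can. A call with a number of a shift or a turn outside -1 to 1 is refused whole. A call with a gripper value outside its range is refused whole. "claw" is the closure, from 0 (fully open) to 1 (shut), set as the call begins (left out, the last holds). The fingers move at their own pace and stop on an object; "squeeze" is the grip in N (left out, the last holds). Time passes only in rows, so rows that repeat a pose let the fingers close. It gives the time, the measured TCP pose, the force, the opening and the grip force at its end, in the units of the state.
- r.get_obs(): the state, without advancing time (a new reading comes with each control period).
- r.grab_frame(name): name is "side" or "top" or "wrist"; returns (picture, depth): 384x512x3 uint8, red, green, blue; 384x512 float32, m along the optical axis (not along the pixel's ray), 0 where there is no reading.
- r.camera_model(name): a dict with "fx", "fy", "cx", "cy" (pixels), "extrinsics" (4x4, takes a point from camera to world coordinates); the wrist camera has in their place "hand_eye" (4x4, takes a point from camera to tool coordinates, whose origin is the TCP and whose axes are the flange's). Camera axes: x right, y down, z forward; pixel columns grow to the right and rows downward; lengths in m; the calibration is good to about 2 mm. A picture is of the moment at which its call begins: read the wrist's pose just before it. camera_model takes no time and is no camera call.
- r.hand_in(): hands the job in; it is judged then, once.
Trained networks look in the newest picture that a camera, given by its name, has taken for a name from the list of things; names that differ only in an ending like _2 or _b are one class to them, and where a whole thing is asked for, a point or a joint stands for the part that bears it (a point fixed in the world has none). Each returns a list of dicts, best first, with "confidence" (0 to 1); they miss things now and then, are a little off and sometimes report something else, mostly with a low value. They report only what shows in the picture. A call takes as long as a camera call. They do not tell look-alikes from the thing itself.
- r.boxes_of(camera, target): "uv" ([column, row] in pixels, amid what is visible of it).
- r.mark_of(camera, target): "uv" ([column, row] in pixels: a listed point, or the origin of a listed thing).
The state is a dict: "clock": time; "joints": joint angles; "qvel": joint speeds; "tau": joint torques, N m; "tcp_pos": TCP position; "orientation": TCP orientation; "contact_force": force on the tool from outside, world axes, zero at the start; "moment": the same for the moment, N m; "grip_width": finger opening in m; "gripper_force": force on a finger pad.
Only numpy, scipy, OpenCV 4.12 (cv2) and the standard library are available. Lean on these libraries where they do the work, as an engineer would, in place of code of your own. Each camera call takes 0.05 s, during which the arm holds its last target. There are 200 camera calls.

TASK

I am making up a snack tray on the kitchen scale: first take the jar out of the scale's tray and stand it on the round cork mat, then zero the empty scale: turn the black knob (the dial card turns with it) until its green zero mark lies under the red pointer, and let go. Next stand every cracker box upright on one of its thin edges in the tray, and when all are in, turn the knob again until the pointer reads zero, so that I can weigh in the next thing. Leave the jar on the mat, the boxes standing and the rest of the counter undisturbed.

Things in the scene. Friction and masses are not known exactly. Their poses are not given: they have to be found in the camera images.
- scale: Red kitchen scale, fixed to the counter; base 220 (its x) x 280 (its y) x 43 mm high. Origin: centre of its underside; its +x side is the far side from the robot at yaw 0. The sprung steel tray is on its +y half (tray centre 70 mm along +y), the dial with the tare knob on its -y half (knob axis 70 mm along -y).
- pan_floor (a point): Centre of the inner floor of the steel weighing tray, axes as the scale's. The tray is inside 190 (x) x 120 (y) mm, its walls are 4 mm thick and rise 14 mm above the floor. Empty, the floor is 65 mm above the counter; the tray sinks on a spring, about 14 mm per kg (700 N/m), at most 16 mm, and carries the boxes and the jar.
- dial_centre (a point): Point on the knob's and the dial's vertical axis, at the level of the dial's face, 45 mm above the counter; fixed to the scale, axes as the scale's.
- dial_zero (a point): The zero mark: a green bar, 18 x 7 mm, at the edge of the white dial card (level, 62 mm radius, black ticks every 15 degrees). The card is fixed to the tare knob and turns with it. This point is 50 mm from the axis.
- needle_tip (a point): Tip of the red pointer that lies just above the dial card, 50 mm from the axis. The tray moves it: it points along the scale's +x when the tray is empty and turns clockwise (seen from above) by about 2 rad for each kg on the tray. The knob does not move it; the pointer reads zero when the card's green mark lies under it.
- tare (a joint): Angle of the tare knob and its dial card about the vertical, rad, growing clockwise seen from above; range -3.1 to 3.1. It has light friction (0.03 N m) and stays where it is left. At 0 the green mark points along the scale's +x. The knob's grip bar lies along the line from the axis to the green mark.
- knob_grip (a point): Point on the knob's axis where to grip its bar, 81 mm above the counter. The black bar is 42 mm long, 14 mm wide and stands from 57 to 91 mm above the counter; below it is a disc of 19 mm radius.
- jar: Closed amber glass jar with yellow cap, 62 mm diameter, 56 mm tall, about 0.3 kg, standing in the tray at the start. Origin: centre of its underside; z up.
- mat: Round cork mat, 130 mm diameter, 6 mm thick, fixed to the counter. Origin: centre of its underside.
- box1: Rigid blue and white cracker box, 90 (x) x 60 (y) x 26 (z) mm, about 0.1 kg (0.07 to 0.14), lying flat on the counter at the start; may be absent. Origin: centre of its volume; z is its thickness.
- box2: Rigid green and white cracker box, 90 (x) x 60 (y) x 26 (z) mm, about 0.1 kg (0.07 to 0.14), lying flat on the counter at the start; may be absent. Origin: centre of its volume; z is its thickness.
- box3: Rigid orange and white cracker box, 90 (x) x 60 (y) x 26 (z) mm, about 0.1 kg (0.07 to 0.14), lying flat on the counter at the start; may be absent. Origin: centre of its volume; z is its thickness.
- box4: Rigid yellow and white cracker box, 90 (x) x 60 (y) x 26 (z) mm, about 0.1 kg (0.07 to 0.14), lying flat on the counter at the start; may be absent. Origin: centre of its volume; z is its thickness.
- box5: Rigid red and white cracker box, 90 (x) x 60 (y) x 26 (z) mm, about 0.1 kg (0.07 to 0.14), lying flat on the counter at the start; may be absent. Origin: centre of its volume; z is its thickness.
- tumbler: Bystander: clear tumbler, 72 mm across, 110 mm tall. Origin: centre of its underside.
- cap_red: Bystander: red bottle cap, 31 mm diameter, 14 mm high. Origin: centre of its underside.
- cap_green: Bystander: green bottle cap, 31 mm diameter, 14 mm high. Origin: centre of its underside.
- cap_red2: Bystander: second red bottle cap, 31 mm diameter, 14 mm high. Origin: centre of its underside.
- carrot: Bystander: stub of carrot standing on its cut end, 38 mm diameter, 30 mm high. Origin: centre of its underside.
- opener: Bystander: hand can opener lying flat, red handles, 180 mm long, 18 mm high. Origin: near its pivot, on the counter.
There are look-alikes about, which are no part of the job. Of the things that look like the box1, the smallest one is meant.

How it is judged:
On the way, in this order (a step that is already met when the one before it is completed fails the run):
1. the jar stands on the cork mat, let go (horizontal distance between jar and mat below 0.035 m and angle between jar's own z axis and vertical below 0.15 rad and z of jar in the frame of mat below 0.012 m and linear speed of jar below 0.03 m/s and contact force between the fingers and jar below 0.1 N), for 0.2 s.
2. with the tray empty, the pointer reads zero and the knob is let go (distance between needle_tip and dial_zero below 0.005 m and velocity of joint tare between -0.05 and 0.05 rad/s and contact force between the fingers and tare below 0.1 N and y of needle_tip in the frame of dial_centre between -0.006 and 0.006 m), for 0.3 s.
3. every cracker box stands on a thin edge in the scale's tray, let go (angle between box1's own z axis and vertical between 1.35 and 1.79 rad and x of box1 in the frame of pan_floor between -0.095 and 0.095 m and y of box1 in the frame of pan_floor between -0.06 and 0.06 m and z of box1 in the frame of pan_floor between 0.02 and 0.055 m and linear speed of each of box1, box2, box3, box4, box5 below 0.03 m/s and angle between box2's own z axis and vertical between 1.35 and 1.79 rad and x of box2 in the frame of pan_floor between -0.095 and 0.095 m and y of box2 in the frame of pan_floor between -0.06 and 0.06 m and z of box2 in the frame of pan_floor between 0.02 and 0.055 m and angle between box3's own z axis and vertical between 1.35 and 1.79 rad and x of box3 in the frame of pan_floor between -0.095 and 0.095 m and y of box3 in the frame of pan_floor between -0.06 and 0.06 m and z of box3 in the frame of pan_floor between 0.02 and 0.055 m and angle between box4's own z axis and vertical between 1.35 and 1.79 rad and x of box4 in the frame of pan_floor between -0.095 and 0.095 m and y of box4 in the frame of pan_floor between -0.06 and 0.06 m and z of box4 in the frame of pan_floor between 0.02 and 0.055 m and angle between box5's own z axis and vertical between 1.35 and 1.79 rad and x of box5 in the frame of pan_floor between -0.095 and 0.095 m and y of box5 in the frame of pan_floor between -0.06 and 0.06 m and z of box5 in the frame of pan_floor between 0.02 and 0.055 m and contact force between the fingers and box1 below 0.1 N and contact force between the fingers and box2 below 0.1 N and contact force between the fingers and box3 below 0.1 N and contact force between the fingers and box4 below 0.1 N and contact force between the fingers and box5 below 0.1 N), for 0.3 s.
4. the pointer reads zero and the knob is let go, with the boxes still in the tray (distance between needle_tip and dial_zero below 0.005 m and velocity of joint tare between -0.05 and 0.05 rad/s and contact force between the fingers and tare below 0.1 N and angle between box1's own z axis and vertical between 1.35 and 1.79 rad and x of box1 in the frame of pan_floor between -0.095 and 0.095 m and y of box1 in the frame of pan_floor between -0.06 and 0.06 m and z of box1 in the frame of pan_floor between 0.02 and 0.055 m and linear speed of each of box1, box2, box3, box4, box5 below 0.03 m/s and angle between box2's own z axis and vertical between 1.35 and 1.79 rad and x of box2 in the frame of pan_floor between -0.095 and 0.095 m and y of box2 in the frame of pan_floor between -0.06 and 0.06 m and z of box2 in the frame of pan_floor between 0.02 and 0.055 m and angle between box3's own z axis and vertical between 1.35 and 1.79 rad and x of box3 in the frame of pan_floor between -0.095 and 0.095 m and y of box3 in the frame of pan_floor between -0.06 and 0.06 m and z of box3 in the frame of pan_floor between 0.02 and 0.055 m and angle between box4's own z axis and vertical between 1.35 and 1.79 rad and x of box4 in the frame of pan_floor between -0.095 and 0.095 m and y of box4 in the frame of pan_floor between -0.06 and 0.06 m and z of box4 in the frame of pan_floor between 0.02 and 0.055 m and angle between box5's own z axis and vertical between 1.35 and 1.79 rad and x of box5 in the frame of pan_floor between -0.095 and 0.095 m and y of box5 in the frame of pan_floor between -0.06 and 0.06 m and z of box5 in the frame of pan_floor between 0.02 and 0.055 m), for 0.3 s.
At the end, for the whole second after the job is handed in: The jar stands upright on the cork mat (centre within 35 mm of the mat's), every cracker box that is there stands on a thin edge (within about 12 degrees of upright) in the scale's tray, and the red pointer's tip is within 5 mm (about 6 degrees) of the dial's green zero mark; all at rest and let go (all of step 4 and horizontal distance between jar and mat below 0.035 m and angle between jar's own z axis and vertical below 0.15 rad and z of jar in the frame of mat below 0.012 m and linear speed of jar below 0.03 m/s); the robot touches nothing.
It fails at once if a bystander (tumbler, bottle cap, carrot or can opener) is pushed more than 40 mm from its place (distance of any of tumbler, cap_red, cap_green, cap_red2, carrot, opener from where it was at the start of the episode above 0.04 m).
Of box1, box2, box3, box4, box5 only 3 to 5 are there at a start; the rules pass over those that are not, and their reading is None.
At some moment in a run one of jar may be knocked a few centimetres aside while the robot is not near it.
Once in a run the grip may slacken for a moment while it holds something.
It also fails if it takes over 210 s, if anything falls off the work surface, if the arm or the gripper's body presses on something with over 40 N, if the wrist force passes 120 N, or if a joint passes its speed limit or range.

## Working session

There is one attempt and no reset: what is moved stays moved. The work goes in short steps, Python scripts to look and compute and a tool call to move; the robot and the scene stay as the last step left them, time stands still between calls to the robot, and variables do not carry over. Pictures are saved under pics/ and viewed, at most 14 in all, crops included, and the job is handed in when it is done.

Besides the shell and the picture viewer there is one more tool, called after "Emit:" in YAML: its name, and indented under it one key for each argument. servo_tool: Moves the arm, as the interface text tells. Scaled input: -1 to 1 covers 250 mm each way for a shift and 90 degrees each way for a turn. Its arguments: {"type":"object","properties":{"commands":{"type":"array"},"claw":{"type":"number"},"squeeze":{"type":"number"}},"required":["commands"]}

```bash
mkdir -p pics; ls; cat > h.py <<'E'
import sys; sys.path.insert(0,'.')
import numpy as np, cv2
from scipy.spatial.transform import Rotation as R
from bench import r
def T():
    o=r.get_obs(); M=np.eye(4); M[:3,:3]=R.from_rotvec(o['orientation']).as_matrix(); M[:3,3]=o['tcp_pos']; return M
def grab(n):
    m=dict(r.camera_model(n)); 
    E=T()@np.array(m['hand_eye']) if n=='wrist' else np.array(m['extrinsics'])
    im,d=r.grab_frame(n); return im,d,m,E
def pt(uv,z,m,E):
    v=np.array([(uv[0]-m['cx'])/m['fx'],(uv[1]-m['cy'])/m['fy'],1.0]); return E[:3,:3]@(v*z)+E[:3,3]
def plane(uv,h,m,E):
    v=E[:3,:3]@np.array([(uv[0]-m['cx'])/m['fx'],(uv[1]-m['cy'])/m['fy'],1.0]); return E[:3,3]+v*(h-E[2,3])/v[2]
def cloud(d,m,E):
    v,u=np.mgrid[:d.shape[0],:d.shape[1]]
    P=np.stack([(u-m['cx'])/m['fx']*d,(v-m['cy'])/m['fy']*d,d],-1); return P@E[:3,:3].T+E[:3,3]
def save(n,im,f=1.5): cv2.imwrite('pics/'+n+'.png',cv2.resize(im[...,::-1],None,fx=f,fy=f))
def go(x,y,z,yaw):
    "normalised row for a tool-down pose; yaw = world angle of tool y axis (mod pi)"
    M=T(); d=M[:3,:3].T@(np.array([x,y,z])-M[:3,3])/0.25
    best=None
    for k in (-1,0,1,2):
        a=yaw+k*np.pi; Y=np.array([np.cos(a),np.sin(a),0]); Z=np.array([0,0,-1.]); X=np.cross(Y,Z)
        w=R.from_matrix(M[:3,:3].T@np.stack([X,Y,Z],1)).as_rotvec()/(np.pi/2)
        if best is None or np.linalg.norm(w)<np.linalg.norm(best)-1e-6: best=w
    print('row',np.round(d,4).tolist(),np.round(best,4).tolist())
E
python3 - <<'E'
from h import *
o=r.get_obs(); print({k:np.round(v,3).tolist() for k,v in o.items()}, r.tcp_to_tips)
for n in ('top','side'):
    im,d,m,E=grab(n); save(n+'0',im); np.savez(n+'0.npz',im=im,d=d,E=E,K=[m[k] for k in('fx','fy','cx','cy')])
    print(n,np.round(E,3).tolist(),m['fx'])
    if n=='top':
        P=cloud(d,m,E)
        for t in 'scale jar mat box1 box2 box3 box4 box5 tumbler cap_red cap_green carrot opener'.split():
            print(t,[(np.round(b['uv']).tolist(),round(b['confidence'],2),np.round(P[int(b['uv'][1]),int(b['uv'][0])],3).tolist()) for b in r.boxes_of(n,t)])
        for t in 'pan_floor dial_centre dial_zero needle_tip knob_grip scale mat jar'.split():
            print(t,[(np.round(b['uv']).tolist(),round(b['confidence'],2)) for b in r.mark_of(n,t)])
E
```

```text
pics
{'clock': 0.0, 'joints': [1.216, 0.478, 0.022, 1.556, -0.012, 1.109, -0.083], 'qvel': [-0.001, 0.001, -0.001, -0.001, -0.0, 0.0, -0.001], 'tau': [0.0, -59.645, 1.608, -28.119, 0.013, 0.009, -0.0], 'tcp_pos': [0.165, -0.654, 0.249], 'orientation': [-3.116, -0.386, 0.001], 'contact_force': [-0.228, -1.412, 0.244], 'moment': [-0.033, 0.019, -0.009], 'gripper_force': 0.0, 'grip_width': 0.086} 0.019
top [[0.008, -0.991, 0.135, 0.294], [-1.0, -0.009, -0.006, -0.04], [0.007, -0.135, -0.991, 1.552], [0.0, 0.0, 0.0, 1.0]] 435.70747308927906
scale [([254.0, 172.0], 0.86, [0.584, -0.037, 0.048]), ([227.0, 162.0], 0.21, [0.604, 0.05, 0.118])]
jar [([227.0, 163.0], 0.55, [0.601, 0.054, 0.114])]
mat [([228.0, 164.0], 0.66, [0.597, 0.05, 0.12]), ([161.0, 214.0], 0.64, [0.438, 0.289, 0.002])]
box1 [([323.0, 220.0], 0.92, [0.423, -0.285, 0.025]), ([233.0, 241.0], 0.9, [0.346, 0.03, 0.035]), ([330.0, 178.0], 0.86, [0.569, -0.312, 0.023]), ([322.0, 264.0], 0.84, [0.266, -0.274, 0.039]), ([361.0, 203.0], 0.81, [0.484, -0.42, 0.026])]
box2 [([323.0, 220.0], 0.92, [0.423, -0.285, 0.025]), ([233.0, 24
[... 1107 characters left out ...]
86, 0.013])]
carrot [([330.0, 177.0], 0.36, [0.576, -0.308, 0.025])]
opener [([106.0, 246.0], 0.76, [0.326, 0.478, 0.015]), ([268.0, 167.0], 0.75, [0.595, -0.089, 0.085])]
pan_floor [([230.0, 174.0], 0.65)]
dial_centre [([271.0, 168.0], 0.63)]
dial_zero [([249.0, 168.0], 0.74), ([254.0, 172.0], 0.68), ([198.0, 229.0], 0.59)]
needle_tip [([256.0, 170.0], 0.72)]
knob_grip [([269.0, 165.0], 0.92), ([177.0, 142.0], 0.51)]
scale [([251.0, 170.0], 0.8), ([400.0, 228.0], 0.63)]
mat [([164.0, 216.0], 0.68), ([333.0, 175.0], 0.58)]
jar [([226.0, 161.0], 0.53)]
side [[-0.756, -0.473, 0.453, 0.002], [-0.655, 0.561, -0.507, 0.471], [-0.014, -0.679, -0.734, 0.884], [0.0, 0.0, 0.0, 1.0]] 349.0106376441131
```

```bash
python3 - <<'E'
from h import *
im=np.load('top0.npz')['im']; save('topcrop',im[110:300,80:430],2.28)
E
```

```text
(no output)
```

View pics/topcrop.png

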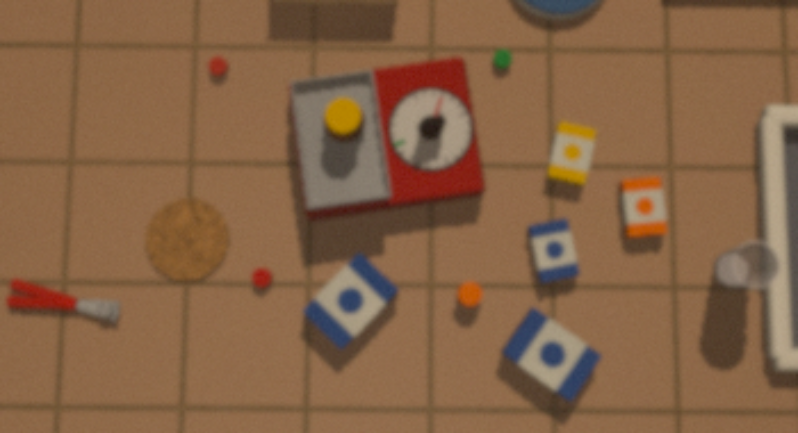

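View pics/side0.png

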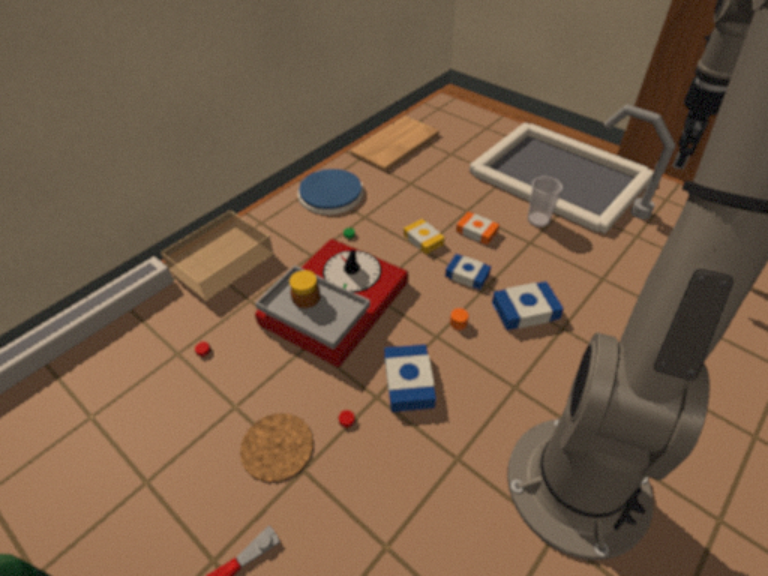

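The top crop shows three small boxes: blue at full-frame (322,220), orange (362,201) and yellow (331,177). There are two larger blue look-alikes at (233,241) and (322,265). The jar is at (230,161), the mat at (162,215), the scale knob at (269,165), the carrot at (286,239), and the tumbler at about (405,227). box1 is therefore the smallest blue one, at (322,220). Next I'll measure poses by colour and height.

```bash
cat >> h.py <<'E'
def heightrect(P,lo,hi,c,rad=.1):
    "top-surface rectangle near c: centre, sizes, yaw of long side"
    k=(P[...,2]>lo)&(P[...,2]<hi)&(np.hypot(P[...,0]-c[0],P[...,1]-c[1])<rad)
    q=P[k][:,:2].astype(np.float32); (c,s,a)=cv2.minAreaRect(q*1000); 
    if s[0]<s[1]: s=s[::-1]; a+=90
    return np.round(np.array(c)/1000,4),np.round(s,0),round((a+90)%180-90,1),round(float(np.median(P[k][:,2])),4),int(k.sum())
E
python3 - <<'E'
from h import *
f=np.load('top0.npz'); im,d,E=f['im'],f['d'],f['E']; m=dict(zip(('fx','fy','cx','cy'),f['K'])); P=cloud(d,m,E)
hsv=cv2.cvtColor(im,cv2.COLOR_RGB2HSV)
for n,c in dict(blue=(.423,-.285),orange=(.484,-.42),yellow=(.569,-.312),bigA=(.346,.03),bigB=(.266,-.274)).items():
    print(n,heightrect(P,.012,.06,c,.075))
print('jar',heightrect(P,.1,.135,(.6,.05),.06)); print('knob',heightrect(P,.075,.1,(.59,-.09),.04))
k=(P[...,2]>.035)&(P[...,2]<.1)&(np.hypot(P[...,0]-.59,P[...,1]+.02)<.2)
print('scale',heightrect(P,.03,.1,(.59,-.02),.21))
print('tray rim',heightrect(P,.055,.1,(.59,.05),.125))
for n,lo,hi,reg in (('mat',(8,80,80),(20,200,230),(190,245,140,190)),):
    k=cv2.inRange(hsv,lo,hi); 
g=im.astype(int)
# mat by height
print('mat',heightrect(P,.004,.012,(.438,.289),.08))
for n,mask,c in (('green',(g[...,1]>g[...,0]+15)&(g[...,1]>g[...,2]+15),None),('redneedle',(g[...,0]>g[...,1]+50)&(g[...,0]>g[...,2]+50),1)):
    for (v,u) in np.argwhere(mask[140:190,245:295])+[140,245]:
        p=plane((u,v),.045,m,E)
        if np.hypot(p[0]-.59,p[1]+.092)<.058: print(n,u,v,np.round(p,3)[:2])
for n,uv in dict(caps1=(173,140),caps2=(196,234),capg=(299,136),carrot=(286,239),tumbler=(400,228)).items(): print(n,np.round(P[uv[1],uv[0]],3))
E
```

```text
blue (array([ 0.4199, -0.2849]), array([89., 62.]), 11.4, 0.0251, 449)
orange (array([ 0.489 , -0.4258]), array([90., 62.]), 4.9, 0.0251, 454)
yellow (array([ 0.5753, -0.3046]), array([91., 83.]), -14.4, 0.0248, 438)
bigA (array([0.3399, 0.0279]), array([125.,  84.]), -43.0, 0.0362, 889)
bigB (array([ 0.2617, -0.2778]), array([126.,  85.]), 54.9, 0.036, 914)
jar (array([0.6091, 0.0385]), array([53., 51.]), 0.8, 0.1166, 212)
knob (array([ 0.6041, -0.0928]), array([41., 13.]), -63.7, 0.0892, 55)
scale (array([ 0.5448, -0.0315]), array([319., 280.]), 9.0, 0.0471, 4674)
tray rim (array([0.5877, 0.0175]), array([200., 185.]), 9.3, 0.0621, 1859)
mat (array([0.4359, 0.2875]), array([154., 154.]), 14.5, 0.0066, 731)
green 255 172 [ 0.585 -0.044]
green 254 173 [ 0.581 -0.041]
redneedle 254 178 [ 0.563 -0.041]
redneedle 283 178 [ 0.564 -0.143]
redneedle 255 179 [ 0.56  -0.045]
redneedle 282 179 [ 0.56  -0.139]
redneedle 256 180 [ 0.556 -0.048]
redneedle 281 180 [ 0.557 -0.136]
redneedle 282 180 [ 0.557 -0.139]
redneedle 256 181 [ 0.553 -0.048]
redneedle 257 181 [ 0.553 -0.052]
redneedle 280 18
[... 1192 characters left out ...]
[ 0.539 -0.101]
redneedle 272 185 [ 0.539 -0.104]
redneedle 273 185 [ 0.539 -0.108]
redneedle 274 185 [ 0.539 -0.111]
redneedle 275 185 [ 0.539 -0.115]
redneedle 276 185 [ 0.539 -0.118]
redneedle 264 186 [ 0.535 -0.076]
redneedle 265 186 [ 0.535 -0.08 ]
redneedle 266 186 [ 0.535 -0.083]
redneedle 267 186 [ 0.535 -0.087]
redneedle 268 186 [ 0.535 -0.09 ]
redneedle 269 186 [ 0.535 -0.094]
redneedle 270 186 [ 0.535 -0.097]
redneedle 271 186 [ 0.535 -0.101]
redneedle 272 186 [ 0.535 -0.104]
redneedle 273 186 [ 0.535 -0.108]
redneedle 274 186 [ 0.535 -0.111]
caps1 [0.706 0.254 0.014]
caps2 [0.367 0.162 0.01 ]
capg [ 0.725 -0.203  0.015]
carrot [ 0.351 -0.154  0.031]
tumbler [ 0.389 -0.532  0.093]
```

Emit:
servo_tool:
  commands:
    - [[0.8,-0.752,0],[0,0,0]]
    - [[0.8,-0.752,0],[0,0,0]]
    - [[0.8,-0.752,0],[0,0,0]]
    - [[0.8,-0.752,0],[0,0,0]]
    - [[0.8,-0.752,0],[0,0,0]]
    - [[0.8,-0.752,0],[0,0,0]]
    - [[0.8,-0.752,0],[0,0,0]]
  claw: 0

```text
clock: 1.85
tcp_pos: [0.316, -0.4198, 0.2507]
orientation: [-3.116, -0.398, -0.002]
contact_force: [0.6, -1.0, 0.0]
grip_width: 0.0854
gripper_force: 0.0
```

Emit:
servo_tool:
  commands:
    - [[0.8,-0.752,0],[0,0,0]]
    - [[0.8,-0.752,0],[0,0,0]]
    - [[0.8,-0.752,0],[0,0,0]]
    - [[0.8,-0.752,0],[0,0,0]]
    - [[0.8,-0.752,0],[0,0,0]]
    - [[0.8,-0.752,0],[0,0,0]]
    - [[0.8,-0.752,0],[0,0,0]]

```text
clock: 2.55
tcp_pos: [0.4632, -0.1893, 0.2506]
orientation: [-3.116, -0.396, -0.003]
contact_force: [0.3, -0.0, 0.1]
grip_width: 0.0852
gripper_force: 0.0
```

Emit:
servo_tool:
  commands:
    - [[0.7,-0.652,-0.2],[0,0,0]]
    - [[0.7,-0.652,-0.2],[0,0,0]]
    - [[0.7,-0.652,-0.2],[0,0,0]]
    - [[0.7,-0.652,-0.2],[0,0,0]]
    - [[0.7,-0.652,-0.2],[0,0,0]]
    - [[0.7,-0.652,-0.2],[0,0,0]]
    - [[0.7,-0.652,-0.2],[0,0,0]]

```text
clock: 3.25
tcp_pos: [0.5913, 0.0075, 0.3]
orientation: [3.117, 0.386, -0.001]
contact_force: [-0.2, -0.9, -1.4]
grip_width: 0.0854
gripper_force: 0.0
```

```bash
cat >> h.py <<'E'
def see(n,tag,pic=True):
    im,d,m,E=grab(n)
    if pic: save(tag,im)
    np.savez(tag+'.npz',im=im,d=d,E=E,K=[m[k] for k in('fx','fy','cx','cy')]); return im,d,m,E,cloud(d,m,E)
E
python3 - <<'E'
from h import *
im,d,m,E,P=see('wrist','w1')
print(np.round(r.get_obs()['joints'],3).tolist()); print(np.round(np.array(m['hand_eye']),3).tolist())
print('jar',heightrect(P,.1,.135,(.609,.0385),.06)); print('knob',heightrect(P,.075,.1,(.604,-.093),.04))
print('tray rim',heightrect(P,.06,.09,(.59,.05),.12))
E
```

```text
[0.182, 0.324, -0.379, 1.684, 0.13, 1.16, -1.557]
[[0.0, -0.948, -0.317, 0.082], [1.0, 0.0, 0.0, -0.002], [-0.0, -0.317, 0.948, -0.124], [0.0, 0.0, 0.0, 1.0]]
jar (array([0.614 , 0.0418]), array([54., 53.]), 14.1, 0.1179, 1991)
knob (array([ 0.6095, -0.0901]), array([42., 15.]), -66.1, 0.0906, 490)
tray rim (array([0.587 , 0.0474]), array([198., 128.]), 9.0, 0.0622, 13938)
```

View pics/w1.png

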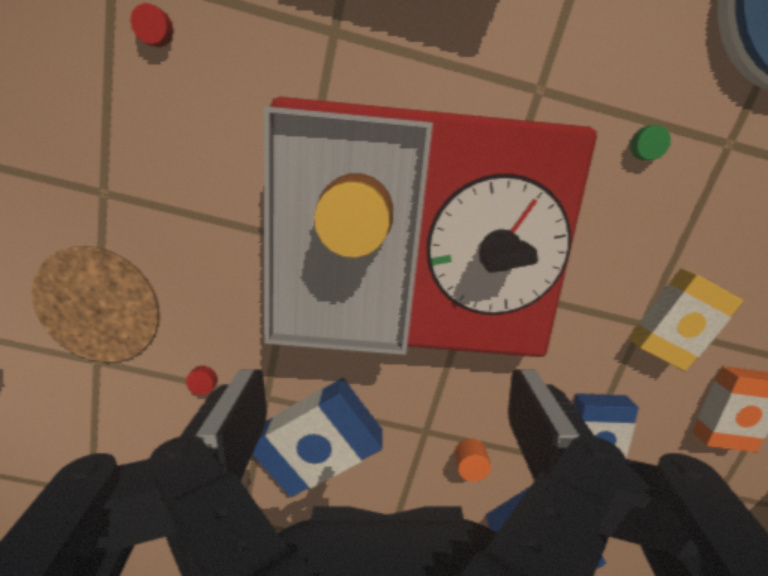

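The wrist view shows the jar at (352,218), the knob at (505,250), the green mark at (440,260) pointing left, and the pointer at (525,215). The jar, pan and knob fit each other. Now I'll grip the jar.

Emit:
servo_tool:
  commands:
    - [[0.113,-0.11,0.1],[0,0,0.05]]
    - [[0.113,-0.11,0.2],[0,0,0.05]]
    - [[0.113,-0.11,0.4],[0,0,0.05]]
    - [[0.113,-0.11,0.55],[0,0,0.05]]
    - [[0.113,-0.11,0.7],[0,0,0.05]]
    - [[0.113,-0.11,0.808],[0,0,0.05]]
    - [[0.113,-0.11,0.808],[0,0,0.05]]
    - [[0.113,-0.11,0.808],[0,0,0.05]]

```text
clock: 4.1
tcp_pos: [0.6114, 0.04, 0.0986]
orientation: [3.13, 0.26, -0.001]
contact_force: [0.5, -0.3, 0.1]
grip_width: 0.0852
gripper_force: 0.0
```

Emit:
servo_tool:
  commands:
    - [[0,0,0],[0,0,0]]
    - [[0,0,0],[0,0,0]]
    - [[0,0,0],[0,0,0]]
    - [[0,0,0],[0,0,0]]
    - [[0,0,0],[0,0,0]]
    - [[0,0,0],[0,0,0]]
    - [[0,0,0],[0,0,0]]
    - [[0,0,0],[0,0,0]]
  claw: 1
  squeeze: 40

```text
clock: 4.9
tcp_pos: [0.6119, 0.0422, 0.0985]
orientation: [3.13, 0.264, 0.001]
contact_force: [3.9, -1.2, 2.7]
grip_width: 0.0566
gripper_force: 38.0
```

Emit:
servo_tool:
  commands:
    - [[0,0,-0.15],[0,0,0]]
    - [[0,0,-0.3],[0,0,0]]
    - [[0,0,-0.4],[0,0,0]]
    - [[0,0,-0.4],[0,0,0]]

```text
clock: 5.3
tcp_pos: [0.6124, 0.0434, 0.2011]
orientation: [-3.129, -0.265, -0.006]
contact_force: [0.7, -0.1, -2.7]
grip_width: 0.0568
gripper_force: 38.3
```

```bash
python3 - <<'E'
from h import *
for t,uv in (('w1',(63.5,202.5)),('top0',(162.5,215.5))):
    f=np.load(t+'.npz'); m=dict(zip(('fx','fy','cx','cy'),f['K'])); print(plane(uv,.006,m,f['E']))
go(.438,.289,.2,np.radians(99))
E
```

```text
[0.44247441 0.28661909 0.006     ]
[0.43196704 0.2830739  0.006     ]
row [-0.5224, -1.0856, 0.0033] [-0.0005, -0.0025, 0.0076]
```

Emit:
servo_tool:
  commands:
    - [[-0.1,-0.2,0],[0,0,0]]
    - [[-0.2,-0.4,0],[0,0,0]]
    - [[-0.3,-0.6,0],[0,0,0]]
    - [[-0.4,-0.8,0],[0,0,0]]
    - [[-0.5,-0.95,0],[0,0,0]]
    - [[-0.5,-0.95,0],[0,0,0]]
    - [[-0.5,-0.95,0],[0,0,0]]

```text
clock: 6.0
tcp_pos: [0.444, 0.2581, 0.1965]
orientation: [3.129, 0.276, -0.007]
contact_force: [0.6, -1.3, -1.4]
grip_width: 0.0562
gripper_force: 38.3
```

```bash
python3 - <<'E'
from h import *
o=r.get_obs(); print(o['grip_width'],o['tcp_pos'],o['contact_force'])
go(.438,.287,.0455,np.radians(99))
E
```

```text
0.05617025034732904 [0.44399091 0.25809617 0.19652335] [ 0.55948941 -1.32895136 -1.35954497]
row [-0.0006, -0.1179, 0.6041] [-0.0001, 0.003, 0.0118]
```

Emit:
servo_tool:
  commands:
    - [[0,-0.118,0.1],[0,0,0]]
    - [[0,-0.118,0.25],[0,0,0]]
    - [[0,-0.118,0.4],[0,0,0]]
    - [[0,-0.118,0.5],[0,0,0]]
    - [[0,-0.118,0.56],[0,0,0]]
    - [[0,-0.118,0.59],[0,0,0]]
    - [[0,-0.118,0.6],[0,0,0]]
    - [[0,-0.118,0.6],[0,0,0]]

```text
clock: 6.8
tcp_pos: [0.4441, 0.2846, 0.0488]
orientation: [-3.13, -0.263, -0.001]
contact_force: [0.3, 1.1, -3.0]
grip_width: 0.0563
gripper_force: 38.4
```

```bash
python3 - <<'E'
from h import *
im,d,m,E,P=see('side','s1'); print(r.get_obs()['contact_force'],T()[:3,3])
E
```

```text
[ 0.14093266 -0.33392424 -1.26599331] [0.44422436 0.28477327 0.04915248]
```

View pics/s1.png

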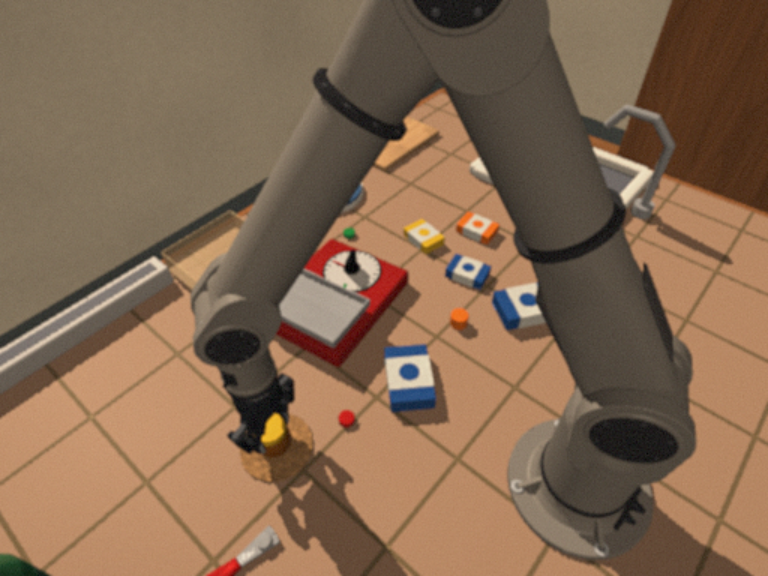

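The jar (275,435) is over the mat, still held just above it. I'll lower it a few mm more and release.

Emit:
servo_tool:
  commands:
    - [[-0.016,0,0.01],[0,0,0]]
    - [[-0.016,0,0.016],[0,0,0]]
    - [[-0.016,0,0.016],[0,0,0]]
    - [[-0.016,0,0.016],[0,0,0]]

```text
clock: 7.25
tcp_pos: [0.44, 0.2843, 0.0462]
orientation: [-3.13, -0.264, -0.003]
contact_force: [-2.5, -1.7, 12.0]
grip_width: 0.0562
gripper_force: 45.0
```

Emit:
servo_tool:
  commands:
    - [[0,0,0],[0,0,0]]
    - [[0,0,0],[0,0,0]]
    - [[0,0,0],[0,0,0]]
    - [[0,0,0],[0,0,0]]
    - [[0,0,0],[0,0,0]]
    - [[0,0,0],[0,0,0]]
  claw: 0

```text
clock: 7.85
tcp_pos: [0.4396, 0.2838, 0.0442]
orientation: [3.13, 0.264, -0.0]
contact_force: [-0.3, -0.1, 0.0]
grip_width: 0.0853
gripper_force: 0.0
```

Emit:
servo_tool:
  commands:
    - [[0,0,-0.1],[0,0,0]]
    - [[0,0,-0.3],[0,0,0]]
    - [[0,0,-0.5],[0,0,0]]
    - [[0,0,-0.7],[0,0,0]]
    - [[0,0,-0.85],[0,0,0]]
    - [[0,0,-0.85],[0,0,0]]

```text
clock: 8.45
tcp_pos: [0.4419, 0.2859, 0.2625]
orientation: [-3.126, -0.263, -0.014]
contact_force: [0.1, 1.0, -0.3]
grip_width: 0.0856
gripper_force: 0.0
```

```bash
python3 - <<'E'
from h import *
im,d,m,E,P=see('wrist','w2',False); print('jar',heightrect(P,.045,.075,(.44,.284),.08)); 
f=np.argwhere((abs(P[...,2]-.006)<.003)); 
im,d,m,E,P=see('top','t2',False);print('jar',heightrect(P,.045,.075,(.44,.284),.08),'knob',heightrect(P,.075,.1,(.609,-.09),.04))
go(.609,-.091,.25,np.radians(24))
E
```

```text
jar (array([0.4415, 0.2863]), array([54., 53.]), -78.5, 0.0622, 1664)
jar (array([0.4434, 0.2739]), array([52., 28.]), 43.2, 0.0609, 102) knob (array([ 0.6044, -0.0929]), array([42., 15.]), -61.0, 0.0893, 54)
row [0.4162, 1.5913, 0.0302] [-0.001, -0.0009, 0.8403]
```

Emit:
servo_tool:
  commands:
    - [[0.21,0.8,0],[0,0,0]]
    - [[0.21,0.8,0],[0,0,0]]
    - [[0.21,0.8,0],[0,0,0]]
    - [[0.21,0.8,0],[0,0,0]]
    - [[0.21,0.8,0],[0,0,0]]
    - [[0.21,0.8,0],[0,0,0]]

```text
clock: 9.15
tcp_pos: [0.5245, 0.093, 0.2548]
orientation: [3.13, 0.257, -0.006]
contact_force: [-0.9, 0.6, 0.5]
grip_width: 0.0851
gripper_force: 0.0
```

Emit:
servo_tool:
  commands:
    - [[0.206,0.8,0],[0,0,0.84]]
    - [[0.206,0.8,0],[0,0,0.84]]
    - [[0.206,0.8,0],[0,0,0.84]]
    - [[0.206,0.8,0],[0,0,0.84]]
    - [[0.206,0.8,0],[0,0,0.84]]
    - [[0.206,0.8,0],[0,0,0.84]]
    - [[0.206,0.8,0],[0,0,0.84]]
    - [[0.206,0.8,0],[0,0,0.84]]
    - [[0.206,0.8,0],[0,0,0.84]]
    - [[0.206,0.8,0],[0,0,0.84]]

```text
clock: 10.15
tcp_pos: [0.6087, -0.0903, 0.2556]
orientation: [2.637, -1.707, -0.004]
contact_force: [-0.4, -0.2, -0.4]
grip_width: 0.0852
gripper_force: 0.0
```

```bash
cat >> h.py <<'E'
def dial(tag,c=(.609,-.091),yaw0=9.0):
    "green mark and red needle angles on the card, degrees clockwise from the scale's +x"
    f=np.load(tag+'.npz'); im,E=f['im'],f['E']; m=dict(zip(('fx','fy','cx','cy'),f['K'])); g=im.astype(int)
    v,u=np.mgrid[:384,:512]; V=np.stack([(u-m['cx'])/m['fx'],(v-m['cy'])/m['fy'],np.ones_like(u)],-1)@E[:3,:3].T
    Q=E[:3,3]+V*((.045-E[2,3])/V[...,2])[...,None]; rr=np.hypot(Q[...,0]-c[0],Q[...,1]-c[1])
    for n,k,lo,hi in (('green',(g[...,1]>g[...,0]+20)&(g[...,1]>g[...,2]+20),.035,.062),('red',(g[...,0]>g[...,1]+50)&(g[...,0]>g[...,2]+50),.02,.054)):
        q=Q[k&(rr>lo)&(rr<hi)][:,:2]
        if len(q): p=np.median(q,0); print(n,len(q),np.round(p,4),'cw deg',round(yaw0-np.degrees(np.arctan2(p[1]-c[1],p[0]-c[0])),1),'rad',np.round(np.hypot(*(p-c)),3))
        else: print(n,'none')
E
python3 - <<'E'
from h import *
im,d,m,E,P=see('wrist','w3')
print(T()[:3,3],np.round(r.get_obs()['joints'],2).tolist())
print('knob',heightrect(P,.075,.1,(.609,-.091),.04)); print('tray',heightrect(P,.06,.09,(.587,.0474),.12)); dial('w3')
E
```

```text
[ 0.60878419 -0.09068216  0.25574685] [0.09, 0.38, -0.06, 1.69, 0.02, 1.07, -2.69]
knob (array([ 0.6098, -0.0916]), array([41., 14.]), -64.9, 0.0908, 523)
tray (array([0.5914, 0.0204]), array([199., 185.]), 8.8, 0.0654, 13476)
green 65 [ 0.586  -0.0427] cw deg -106.5 rad 0.054
red 98 [ 0.6449 -0.0845] cw deg -1.2 rad 0.036
```

View pics/w3.png

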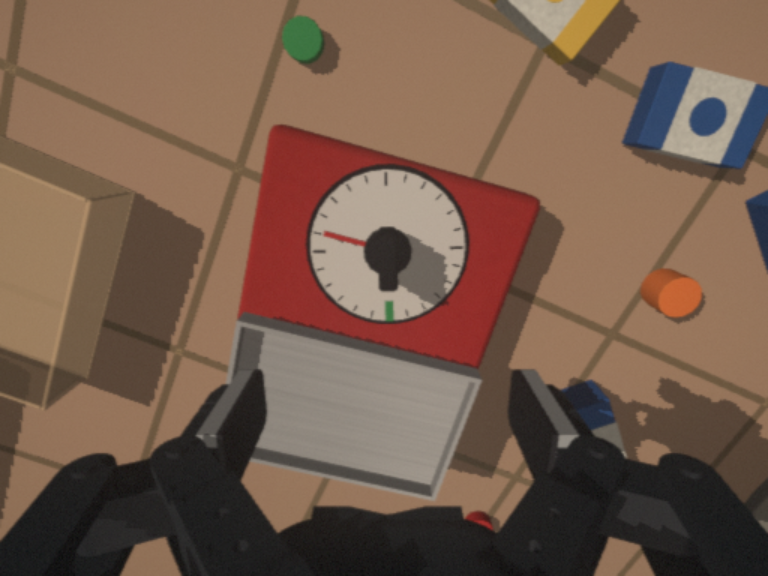

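Emit:
servo_tool:
  commands:
    - [[0,0,0],[0,0,-1]]
    - [[0,0,0],[0,0,-1]]
    - [[0,0,0],[0,0,-1]]
    - [[0,0,0],[0,0,-1]]
    - [[0,0,0],[0,0,-1]]
    - [[0,0,0],[0,0,-1]]
    - [[0,0,0],[0,0,-1]]
    - [[0,0,0],[0,0,-1]]
    - [[0,0,0],[0,0,-1]]
    - [[0,0,0],[0,0,-1]]
    - [[0,0,0],[0,0,-1]]

```text
clock: 11.3
tcp_pos: [0.6089, -0.092, 0.2563]
orientation: [-3.069, -0.669, 0.001]
contact_force: [-0.1, 0.4, -0.1]
grip_width: 0.0858
gripper_force: 0.0
```

Emit:
servo_tool:
  commands:
    - [[0,0,0],[0,0,-1]]
    - [[0,0,0],[0,0,-1]]
    - [[0,0,0],[0,0,-1]]
    - [[0,0,0],[0,0,-1]]
    - [[0,0,0],[0,0,-1]]
    - [[0,0,0],[0,0,-1]]
    - [[0,0,0],[0,0,-1]]
    - [[0,0,0],[0,0,-1]]
    - [[0,0,0],[0,0,-1]]
    - [[0,0,0],[0,0,-1]]
    - [[0,0,0],[0,0,-1]]
    - [[0,0,0],[0,0,-1]]

```text
clock: 12.5
tcp_pos: [0.6089, -0.0922, 0.2564]
orientation: [-1.704, -2.638, -0.001]
contact_force: [0.3, -0.7, -0.5]
grip_width: 0.0854
gripper_force: 0.0
```

```bash
python3 - <<'E'
from h import *
im,d,m,E,P=see('wrist','w4',False)
print(T()[:3,3],np.round(r.get_obs()['joints'],2).tolist())
print('knob',heightrect(P,.075,.1,(.609,-.091),.04)); dial('w4'); go(.6097,-.0913,.081,np.radians(25))
E
```

```text
[ 0.60894897 -0.09237524  0.25643133] [0.55, 0.46, -0.67, 1.66, 0.31, 1.13, 0.21]
knob (array([ 0.6086, -0.0908]), array([42., 14.]), -65.4, 0.0908, 522)
green 90 [ 0.586 -0.043] cw deg -106.6 rad 0.053
red 94 [ 0.6451 -0.0862] cw deg 1.5 rad 0.036
row [0.0021, 0.0046, 0.7017] [-0.0001, -0.0006, -0.0097]
```

Emit:
servo_tool:
  commands:
    - [[0.003,0,0.2],[0,0,-0.01]]
    - [[0.003,0,0.35],[0,0,-0.01]]
    - [[0.003,0,0.5],[0,0,-0.01]]
    - [[0.003,0,0.6],[0,0,-0.01]]
    - [[0.003,0,0.68],[0,0,-0.01]]
    - [[0.003,0,0.7],[0,0,-0.01]]
    - [[0.003,0,0.7],[0,0,-0.01]]
    - [[0.003,0,0.7],[0,0,-0.01]]

```text
clock: 13.35
tcp_pos: [0.6097, -0.0922, 0.083]
orientation: [1.689, 2.647, 0.001]
contact_force: [-1.2, -0.3, -0.1]
grip_width: 0.0852
gripper_force: 0.0
```

Emit:
servo_tool:
  commands:
    - [[0,0,0],[0,0,0]]
    - [[0,0,0],[0,0,0]]
    - [[0,0,0],[0,0,0]]
    - [[0,0,0],[0,0,0]]
    - [[0,0,0],[0,0,0]]
    - [[0,0,0],[0,0,0]]
    - [[0,0,0],[0,0,0]]
    - [[0,0,0],[0,0,0]]
    - [[0,0,0],[0,0,0]]
  claw: 1
  squeeze: 25

```text
clock: 14.25
tcp_pos: [0.6091, -0.0925, 0.0821]
orientation: [1.689, 2.648, 0.0]
contact_force: [-0.6, 0.1, 3.6]
grip_width: 0.0135
gripper_force: 28.2
```

Emit:
servo_tool:
  commands:
    - [[0,0,0],[0,0,0.08]]
    - [[0,0,0],[0,0,0.16]]
    - [[0,0,0],[0,0,0.24]]
    - [[0,0,0],[0,0,0.32]]
    - [[0,0,0],[0,0,0.4]]
    - [[0,0,0],[0,0,0.48]]
    - [[0,0,0],[0,0,0.56]]
    - [[0,0,0],[0,0,0.6]]
    - [[0,0,0],[0,0,0.6]]

```text
clock: 15.15
tcp_pos: [0.6092, -0.0925, 0.082]
orientation: [2.707, 1.592, 0.001]
contact_force: [0.9, -0.5, 2.1]
grip_width: 0.0141
gripper_force: 14.2
```

Emit:
servo_tool:
  commands:
    - [[0,0,0],[0,0,0.08]]
    - [[0,0,0],[0,0,0.16]]
    - [[0,0,0],[0,0,0.24]]
    - [[0,0,0],[0,0,0.32]]
    - [[0,0,0],[0,0,0.4]]
    - [[0,0,0],[0,0,0.48]]
    - [[0,0,0],[0,0,0.55]]
    - [[0,0,0],[0,0,0.583]]
    - [[0,0,0],[0,0,0.583]]
    - [[0,0,0],[0,0,0.583]]

```text
clock: 16.15
tcp_pos: [0.6093, -0.0926, 0.082]
orientation: [3.133, 0.236, 0.001]
contact_force: [1.3, -0.2, 2.8]
grip_width: 0.014
gripper_force: 28.1
```

```bash
python3 - <<'E'
from h import *
M=T();print(M[:3,3],'yyaw',np.degrees(np.arctan2(M[1,1],M[0,1])),r.get_obs()['grip_width'])
im,d,m,E,P=see('wrist','w5',False); dial('w5')
E
```

```text
[ 0.60927275 -0.09257528  0.08204717] yyaw -81.38938382769318 0.013963779472075387
green 268 [ 0.6639 -0.0824] cw deg 0.1 rad 0.056
red 369 [ 0.6444 -0.0852] cw deg -0.4 rad 0.036
```

Aligned, so I'll release and rise straight up.

Emit:
servo_tool:
  commands:
    - [[0,0,0],[0,0,0]]
    - [[0,0,0],[0,0,0]]
    - [[0,0,0],[0,0,0]]
    - [[0,0,0],[0,0,0]]
    - [[0,0,0],[0,0,0]]
    - [[0,0,0],[0,0,0]]
    - [[0,0,0],[0,0,0]]
  claw: 0

```text
clock: 16.9
tcp_pos: [0.6088, -0.0925, 0.0818]
orientation: [3.133, 0.232, -0.0]
contact_force: [0.1, 0.2, -0.2]
grip_width: 0.0858
gripper_force: 0.0
```

Emit:
servo_tool:
  commands:
    - [[0,0,-0.1],[0,0,0]]
    - [[0,0,-0.3],[0,0,0]]
    - [[0,0,-0.5],[0,0,0]]
    - [[0,0,-0.7],[0,0,0]]
    - [[0,0,-0.8],[0,0,0]]
    - [[0,0,-0.8],[0,0,0]]

```text
clock: 17.5
tcp_pos: [0.6111, -0.0926, 0.2871]
orientation: [3.132, 0.232, 0.014]
contact_force: [-0.0, -0.4, -0.2]
grip_width: 0.0852
gripper_force: 0.0
```

```bash
python3 - <<'E'
from h import *
im,d,m,E,P=see('wrist','w6',False); dial('w6')
im,d,m,E,P=see('top','t6',False);print('jar',heightrect(P,.045,.075,(.44,.284),.08))
o=r.get_obs();print(np.round(o['joints'],3).tolist(),T()[:3,3])
E
```

```text
green 41 [ 0.6655 -0.0825] cw deg 0.5 rad 0.057
red 73 [ 0.644  -0.0856] cw deg 0.3 rad 0.035
jar (array([0.4358, 0.2824]), array([54., 51.]), 0.2, 0.0615, 207)
[0.161, 0.358, -0.146, 1.661, 0.057, 1.126, -1.423] [ 0.60875699 -0.09246257  0.28205492]
```

Emit:
servo_tool:
  commands:
    - [[-0.684,0.82,-0.2],[0,0,0]]
    - [[-0.684,0.82,-0.2],[0,0,0]]
    - [[-0.684,0.82,-0.2],[0,0,0]]
    - [[-0.684,0.82,-0.2],[0,0,0]]
    - [[-0.684,0.82,-0.2],[0,0,0]]
    - [[-0.684,0.82,-0.2],[0,0,0]]
    - [[-0.684,0.82,-0.2],[0,0,0]]
    - [[-0.684,0.82,-0.2],[0,0,0]]

```text
clock: 18.4
tcp_pos: [0.4694, -0.3199, 0.3301]
orientation: [-3.131, -0.231, 0.003]
contact_force: [1.9, 1.3, 0.5]
grip_width: 0.0854
gripper_force: 0.0
```

```bash
cat >> h.py <<'E'
def tilt(x,y,z,azd,td,ysign,zoff=0):
    "row to reach TCP (x,y,z), approach tilted td deg towards azimuth azd, tool y = ysign*(az+90); prints full row"
    M=T(); a=np.radians(azd); t=np.radians(td)
    Z=np.array([np.cos(a)*np.sin(t),np.sin(a)*np.sin(t),-np.cos(t)]); Y=ysign*np.array([-np.sin(a),np.cos(a),0]); X=np.cross(Y,Z)
    d=M[:3,:3].T@(np.array([x,y,z])-M[:3,3])/0.25; w=R.from_matrix(M[:3,:3].T@np.stack([X,Y,Z],1)).as_rotvec()/(np.pi/2)
    print('row',np.round(d,3).tolist(),np.round(w,3).tolist())
E
python3 - <<'E'
from h import *
im,d,m,E,P=see('wrist','w7'); print(T()[:3,3],np.round(r.get_obs()['joints'],2).tolist())
for n,c in dict(blue=(.423,-.285),orange=(.484,-.42),yellow=(.569,-.312)).items():
    print(n,heightrect(P,.02,.035,c,.07))
tilt(.44,-.30,.15,191,45,1)
E
```

```text
[ 0.47005498 -0.31898836  0.33023127] [0.51, 0.24, -0.03, 1.71, 0.01, 1.19, -0.94]
blue (array([ 0.4249, -0.2827]), array([90., 61.]), 11.8, 0.0263, 2153)
orange (array([ 0.494 , -0.4236]), array([90., 61.]), 5.8, 0.0264, 2407)
yellow (array([ 0.578 , -0.3126]), array([90., 60.]), -13.0, 0.0264, 2965)
row [-0.106, -0.091, 0.721] [-0.012, -0.499, -0.025]
```

View pics/w7.png

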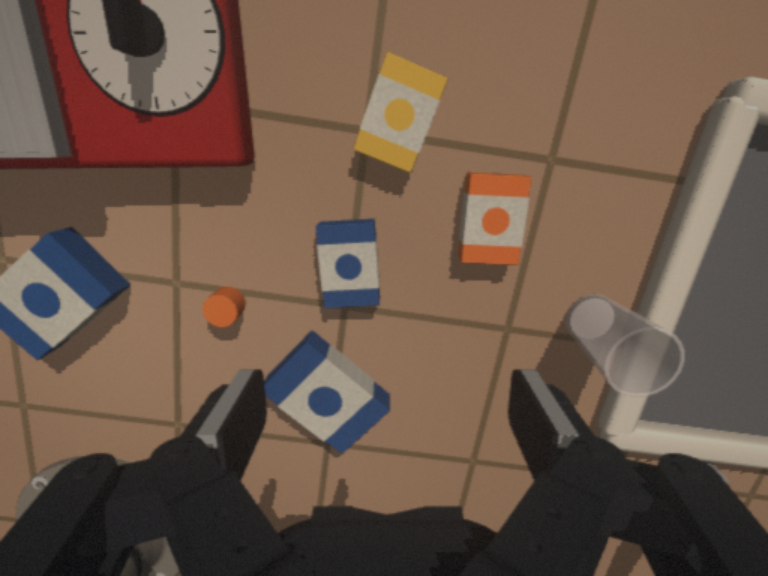

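The wrist view shows blue (348,263), orange (495,218) and yellow (400,112), all 90x60 and lying flat. The big look-alikes are at (40,300) and (325,400). Plan: grip each box with the tool tilted 45° back, then spin it half a turn about the tool axis so it stands up. First I'll try the tilt in the air above blue.

Emit:
servo_tool:
  commands:
    - [[-0.11,-0.17,0.5],[0,-0.5,-0.02]]
    - [[-0.11,-0.17,0.6],[0,-0.5,-0.02]]
    - [[-0.11,-0.17,0.72],[0,-0.5,-0.02]]
    - [[-0.11,-0.17,0.72],[0,-0.5,-0.02]]
    - [[-0.11,-0.17,0.72],[0,-0.5,-0.02]]
    - [[-0.11,-0.17,0.72],[0,-0.5,-0.02]]
    - [[-0.11,-0.17,0.72],[0,-0.5,-0.02]]
    - [[-0.11,-0.17,0.72],[0,-0.5,-0.02]]

```text
clock: 19.25
tcp_pos: [0.4368, -0.2815, 0.1512]
orientation: [2.84, 0.261, -1.177]
contact_force: [-0.4, -0.2, 0.0]
grip_width: 0.0855
gripper_force: 0.0
```

```bash
python3 - <<'E'
from h import *
M=T(); print(np.round(M,3).tolist(),np.round(r.get_obs()['joints'],2).tolist())
tilt(.4347,-.2807,.06,191.8,45,1); tilt(.4347,-.2807,.024,191.8,45,1)
E
```

```text
[[0.695, 0.177, -0.697, 0.437], [0.134, -0.984, -0.116, -0.281], [-0.707, -0.012, -0.707, 0.151], [0.0, 0.0, 0.0, 1.0]] [0.26, 0.71, 0.02, 1.63, 0.3, 1.54, -1.24]
row [0.252, 0.0, 0.263] [-0.018, -0.0, -0.007]
row [0.354, 0.002, 0.365] [-0.018, -0.0, -0.007]
```

Emit:
servo_tool:
  commands:
    - [[0.1,0,0.1],[-0.018,0,-0.007]]
    - [[0.2,0,0.2],[-0.018,0,-0.007]]
    - [[0.28,0,0.29],[-0.018,0,-0.007]]
    - [[0.32,0,0.33],[-0.018,0,-0.007]]
    - [[0.354,0,0.365],[-0.018,0,-0.007]]
    - [[0.354,0,0.365],[-0.018,0,-0.007]]
    - [[0.354,0,0.365],[-0.018,0,-0.007]]

```text
clock: 19.95
tcp_pos: [0.4349, -0.2817, 0.0258]
orientation: [2.818, 0.287, -1.164]
contact_force: [0.4, -0.3, 0.4]
grip_width: 0.0853
gripper_force: 0.0
```

Emit:
servo_tool:
  commands:
    - [[0,0,0],[0,0,0]]
    - [[0,0,0],[0,0,0]]
    - [[0,0,0],[0,0,0]]
    - [[0,0,0],[0,0,0]]
    - [[0,0,0],[0,0,0]]
    - [[0,0,0],[0,0,0]]
    - [[0,0,0],[0,0,0]]
    - [[0,0,0],[0,0,0]]
  claw: 1
  squeeze: 50

```text
clock: 20.75
tcp_pos: [0.4352, -0.2816, 0.0259]
orientation: [2.818, 0.288, -1.164]
contact_force: [2.0, -0.0, 6.3]
grip_width: 0.0589
gripper_force: 54.6
```

```bash
python3 - <<'E'
from h import *
M=T(); print(np.round(M,3).tolist(),np.round(r.get_obs()['joints'],2).tolist())
tilt(.4347,-.2807,.22,191.8,45,1); tilt(.4347,-.2807,.22,189,45,1);tilt(.535,-.2,.24,189,45,1)
E
```

```text
[[0.694, 0.203, -0.691, 0.435], [0.142, -0.979, -0.144, -0.282], [-0.706, 0.002, -0.708, 0.026], [0.0, 0.0, 0.0, 1.0]] [0.25, 0.88, 0.01, 1.65, 0.32, 1.34, -1.3]
row [-0.549, -0.003, -0.549] [-0.0, -0.001, -0.002]
row [-0.549, -0.003, -0.549] [0.022, -0.001, 0.02]
row [-0.281, -0.237, -0.929] [0.022, -0.001, 0.02]
```

Emit:
servo_tool:
  commands:
    - [[-0.1,0,-0.1],[0,0,0]]
    - [[-0.25,0,-0.25],[0,0,0]]
    - [[-0.4,0,-0.4],[0,0,0]]
    - [[-0.55,0,-0.55],[0,0,0]]
    - [[-0.55,0,-0.55],[0,0,0]]

```text
clock: 21.25
tcp_pos: [0.4362, -0.2822, 0.2246]
orientation: [2.82, 0.284, -1.153]
contact_force: [0.3, -0.5, -1.5]
grip_width: 0.0588
gripper_force: 54.3
```

Emit:
servo_tool:
  commands:
    - [[0.1,-0.2,-0.1],[0,0,-0.09]]
    - [[0.15,-0.4,-0.15],[0,0,-0.18]]
    - [[0.2,-0.6,-0.2],[0,0,-0.27]]
    - [[0.25,-0.8,-0.25],[0,0,-0.36]]
    - [[0.25,-0.9,-0.25],[0,0,-0.45]]
    - [[0.25,-0.9,-0.25],[0,0,-0.54]]
    - [[0.25,-0.9,-0.25],[0,0,-0.63]]
    - [[0.25,-0.9,-0.25],[0,0,-0.72]]
    - [[0.25,-0.9,-0.25],[0,0,-0.81]]
    - [[0.25,-0.9,-0.25],[0,0,-0.9]]
    - [[0.25,-0.9,-0.25],[0,0,-1]]
    - [[0.25,-0.9,-0.25],[0,0,-1]]

```text
clock: 22.45
tcp_pos: [0.4749, -0.0433, 0.2183]
orientation: [-1.594, -1.959, 0.811]
contact_force: [-0.2, -0.5, -1.7]
grip_width: 0.0586
gripper_force: 54.3
```

```bash
python3 - <<'E'
from h import *
M=T(); o=r.get_obs(); print(np.round(M,3).tolist(),np.round(o['joints'],2).tolist(),o['grip_width'])
tilt(.5504,.0412,.2,189,45,-1)
E
```

```text
[[-0.203, 0.692, -0.693, 0.475], [0.979, 0.144, -0.143, -0.043], [0.001, -0.707, -0.707, 0.218], [0.0, 0.0, 0.0, 1.0]] [0.23, 0.67, -0.48, 1.59, 0.24, 1.75, -0.13] 0.05859140597561356
row [0.269, 0.31, -0.206] [-0.016, 0.016, -0.978]
```

Emit:
servo_tool:
  commands:
    - [[0.2,0.2,-0.206],[0,0,-0.09]]
    - [[0.269,0.31,-0.206],[0,0,-0.18]]
    - [[0.269,0.31,-0.206],[0,0,-0.27]]
    - [[0.269,0.31,-0.206],[0,0,-0.36]]
    - [[0.269,0.31,-0.206],[0,0,-0.45]]
    - [[0.269,0.31,-0.206],[0,0,-0.54]]
    - [[0.269,0.31,-0.206],[0,0,-0.63]]
    - [[0.269,0.31,-0.206],[0,0,-0.72]]
    - [[0.269,0.31,-0.206],[-0.01,0.01,-0.81]]
    - [[0.269,0.31,-0.206],[-0.016,0.016,-0.9]]
    - [[0.269,0.31,-0.206],[-0.016,0.016,-0.978]]
    - [[0.269,0.31,-0.206],[-0.016,0.016,-0.978]]
    - [[0.269,0.31,-0.206],[-0.016,0.016,-0.978]]

```text
clock: 23.75
tcp_pos: [0.5508, 0.0413, 0.2002]
orientation: [0.177, -2.351, 0.082]
contact_force: [0.6, 0.2, -1.7]
grip_width: 0.0586
gripper_force: 54.8
```

```bash
python3 - <<'E'
from h import *
M=T(); o=r.get_obs(); print(np.round(M,3).tolist(),np.round(o['joints'],2).tolist(),o['grip_width'])
im,d,m,E,P=see('side','s8')
tilt(.5504,.0412,.135,189,45,-1)
tilt(.5504,.0412,.121,189,45,-1)
E
```

```text
[[-0.699, -0.153, -0.698, 0.551], [-0.104, 0.988, -0.112, 0.041], [0.707, -0.006, -0.707, 0.2], [0.0, 0.0, 0.0, 1.0]] [0.29, 0.91, -0.84, 1.35, 0.36, 1.89, 1.12] 0.05860950964124763
row [-0.184, 0.001, 0.186] [-0.001, 0.0, -0.004]
row [-0.223, 0.001, 0.226] [-0.001, 0.0, -0.004]
```

View pics/s8.png

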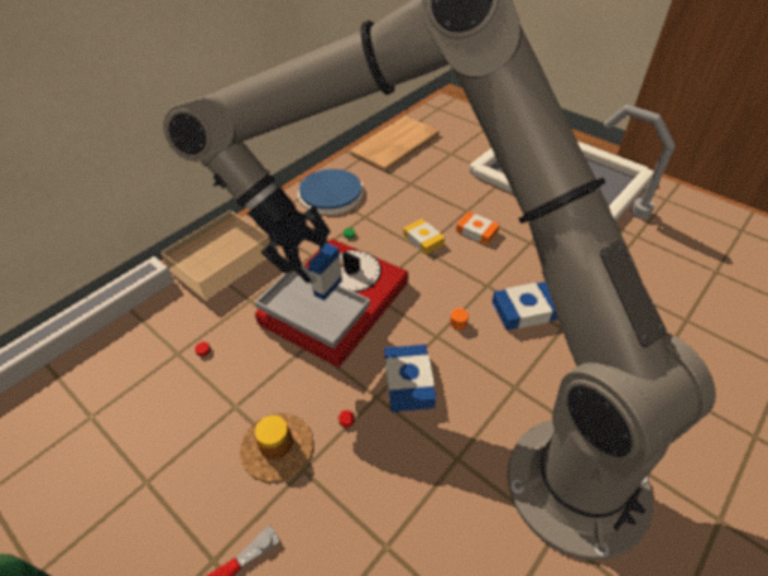

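The side view shows the blue box (322,272) upright in the gripper over the tray, and the jar on the mat at (273,438). Lowering.

Emit:
servo_tool:
  commands:
    - [[-0.07,0,0.07],[0,0,0]]
    - [[-0.14,0,0.14],[0,0,0]]
    - [[-0.18,0,0.18],[0,0,0]]
    - [[-0.205,0,0.208],[0,0,0]]
    - [[-0.223,0,0.226],[0,0,0]]
    - [[-0.223,0,0.226],[0,0,0]]
    - [[-0.223,0,0.226],[0,0,0]]

```text
clock: 24.5
tcp_pos: [0.5508, 0.0413, 0.122]
orientation: [0.183, -2.352, 0.079]
contact_force: [-0.3, -0.1, -1.5]
grip_width: 0.059
gripper_force: 54.9
```

Emit:
servo_tool:
  commands:
    - [[-0.003,0,0.003],[0,0,0]]
    - [[-0.006,0,0.006],[0,0,0]]
    - [[-0.009,0,0.009],[0,0,0]]
    - [[-0.009,0,0.009],[0,0,0]]

```text
clock: 24.9
tcp_pos: [0.5507, 0.0412, 0.1184]
orientation: [0.184, -2.351, 0.079]
contact_force: [1.2, 0.5, 0.5]
grip_width: 0.0586
gripper_force: 55.0
```

Emit:
servo_tool:
  commands:
    - [[-0.003,0,0.003],[0,0,0]]
    - [[-0.006,0,0.006],[0,0,0]]
    - [[-0.006,0,0.006],[0,0,0]]

```text
clock: 25.2
tcp_pos: [0.5506, 0.0412, 0.1161]
orientation: [0.184, -2.351, 0.079]
contact_force: [2.7, 1.0, 2.8]
grip_width: 0.0588
gripper_force: 55.3
```

```bash
python3 - <<'E'
from h import *
print(r.get_obs()['contact_force'],T()[:3,3]); im,d,m,E,P=see('wrist','w9',False); dial('w9')
im,d,m,E,P=see('side','s9',False); save('s9',im[130:250,150:310],4)
E
```

```text
[2.68821371 0.97640311 2.79864992] [0.55063171 0.0411952  0.11610247]
green none
red none
```

View pics/s9.png

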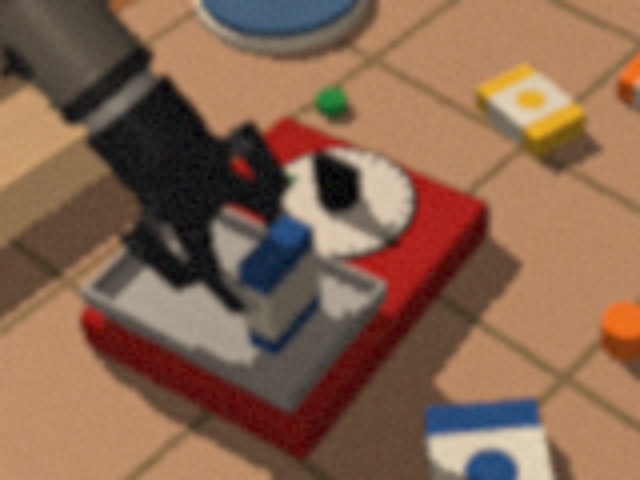

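Blue stands in the tray with light contact. Releasing and backing off along the tool axis.

Emit:
servo_tool:
  commands:
    - [[0,0,0],[0,0,0]]
    - [[0,0,0],[0,0,0]]
    - [[0,0,0],[0,0,0]]
    - [[0,0,0],[0,0,0]]
    - [[0,0,0],[0,0,0]]
    - [[0,0,0],[0,0,0]]
  claw: 0

```text
clock: 25.9
tcp_pos: [0.5504, 0.041, 0.116]
orientation: [0.184, -2.351, 0.079]
contact_force: [-1.3, -0.1, -0.3]
grip_width: 0.0854
gripper_force: 0.0
```

Emit:
servo_tool:
  commands:
    - [[0,0,-0.06],[0,0,0]]
    - [[0,0,-0.15],[0,0,0]]
    - [[0,0,-0.25],[0,0,0]]
    - [[0.2,0,-0.4],[0,0,0]]
    - [[0.4,0,-0.6],[0,0,0]]
    - [[0.4,0,-0.6],[0,0,0]]

```text
clock: 26.5
tcp_pos: [0.5815, 0.0459, 0.2273]
orientation: [0.188, -2.308, 0.1]
contact_force: [-0.7, 0.6, -3.0]
grip_width: 0.0855
gripper_force: 0.0
```

```bash
python3 - <<'E'
from h import *
M=T(); print(np.round(M,3).tolist(),np.round(r.get_obs()['joints'],2).tolist())
im,d,m,E,P=see('top','t10',False); print('box',heightrect(P,.13,.17,(.5376,.039),.06),'jar',heightrect(P,.045,.075,(.44,.284),.08)); dial('t10')
im,d,m,E,P=see('wrist','w10',False); print('box',heightrect(P,.12,.17,(.5376,.039),.06)); 
tilt(.55,-.2,.25,185.8,45,1)
tilt(.504,-.4226,.15,185.8,45,1)
E
```

```text
[[-0.668, -0.167, -0.725, 0.582], [-0.104, 0.986, -0.132, 0.046], [0.737, -0.013, -0.676, 0.227], [0.0, 0.0, 0.0, 1.0]] [-0.08, 0.82, -0.18, 1.25, 0.07, 1.91, 1.46]
box (array([0., 0.]), array([0., 0.]), 0.0, nan, 0) jar (array([0.4359, 0.2832]), array([53., 52.]), -17.1, 0.0613, 204)
green 1 [ 0.6606 -0.0827] cw deg -0.2 rad 0.052
red 2 [ 0.6517 -0.0969] cw deg 16.8 rad 0.043
box (array([0.5387, 0.0405]), array([60., 27.]), -80.5, 0.1531, 2994)
row [0.244, -0.944, 0.168] [0.041, -0.063, -1.981]
row [0.157, -1.782, 0.694] [0.041, -0.063, -1.981]
  return _methods._mean(a, axis=axis, dtype=dtype,
  ret = ret.dtype.type(ret / rcount)
```

Emit:
servo_tool:
  commands:
    - [[0.24,-0.2,0.168],[0,0,0.1]]
    - [[0.24,-0.4,0.168],[0,0,0.2]]
    - [[0.24,-0.6,0.168],[0,0,0.3]]
    - [[0.24,-0.8,0.168],[0,0,0.4]]
    - [[0.24,-0.94,0.168],[0,0,0.5]]
    - [[0.24,-0.94,0.168],[0,0,0.6]]
    - [[0.24,-0.94,0.168],[0,0,0.7]]
    - [[0.24,-0.94,0.168],[0,0,0.8]]
    - [[0.24,-0.94,0.168],[0,0,0.9]]
    - [[0.24,-0.94,0.168],[0,0,1]]
    - [[0.24,-0.94,0.168],[0,0,1]]
    - [[0.24,-0.94,0.168],[0,0,1]]

```text
clock: 27.8
tcp_pos: [0.55, -0.197, 0.2434]
orientation: [-1.606, -1.892, 0.85]
contact_force: [0.4, 0.6, -0.1]
grip_width: 0.0852
gripper_force: 0.0
```

```bash
python3 - <<'E'
from h import *
M=T(); print(np.round(M,3).tolist(),np.round(r.get_obs()['joints'],2).tolist())
tilt(.504,-.4226,.13,185.8,45,1)
E
```

```text
[[-0.168, 0.665, -0.728, 0.55], [0.986, 0.104, -0.133, -0.197], [-0.013, -0.74, -0.673, 0.243], [0.0, 0.0, 0.0, 1.0]] [-0.06, 0.78, 0.31, 1.33, 0.11, 1.83, 0.4]
row [-0.852, 0.12, 0.559] [0.006, 0.053, 1.023]
```

Emit:
servo_tool:
  commands:
    - [[-0.2,0.02,0.1],[0,0.02,0.1]]
    - [[-0.4,0.06,0.2],[0,0.05,0.2]]
    - [[-0.6,0.1,0.3],[0,0.05,0.3]]
    - [[-0.852,0.12,0.4],[0,0.05,0.4]]
    - [[-0.852,0.12,0.5],[0,0.05,0.5]]
    - [[-0.852,0.12,0.559],[0,0.05,0.6]]
    - [[-0.852,0.12,0.559],[0,0.05,0.7]]
    - [[-0.852,0.12,0.559],[0,0.05,0.8]]
    - [[-0.852,0.12,0.559],[0,0.05,0.9]]
    - [[-0.852,0.12,0.559],[0,0.05,1]]
    - [[-0.852,0.12,0.559],[0,0.05,1]]
    - [[-0.852,0.12,0.559],[0,0.05,1]]

```text
clock: 29.0
tcp_pos: [0.5038, -0.4228, 0.1299]
orientation: [2.871, 0.203, -1.186]
contact_force: [-0.9, 0.8, -0.3]
grip_width: 0.0856
gripper_force: 0.0
```

```bash
python3 - <<'E'
from h import *
M=T(); print(np.round(M,3).tolist(),np.round(r.get_obs()['joints'],2).tolist())
tilt(.504,-.4226,.06,185.8,45,1)
tilt(.504,-.4226,.0245,185.8,45,1)
E
```

```text
[[0.701, 0.132, -0.701, 0.504], [0.11, -0.991, -0.076, -0.423], [-0.705, -0.023, -0.709, 0.13], [0.0, 0.0, 0.0, 1.0]] [0.04, 1.06, 0.77, 1.29, -0.12, 1.57, -0.7]
row [0.198, 0.006, 0.198] [0.003, -0.002, 0.024]
row [0.298, 0.009, 0.298] [0.003, -0.002, 0.024]
```

Emit:
servo_tool:
  commands:
    - [[0.1,0.006,0.1],[0,0,0.024]]
    - [[0.2,0.009,0.2],[0,0,0.024]]
    - [[0.26,0.009,0.26],[0,0,0.024]]
    - [[0.298,0.009,0.298],[0,0,0.024]]
    - [[0.298,0.009,0.298],[0,0,0.024]]
    - [[0.298,0.009,0.298],[0,0,0.024]]
    - [[0.298,0.009,0.298],[0,0,0.024]]

```text
clock: 29.7
tcp_pos: [0.5054, -0.4246, 0.0288]
orientation: [2.859, 0.145, -1.173]
contact_force: [-0.1, 0.3, 0.2]
grip_width: 0.0855
gripper_force: 0.0
```

Emit:
servo_tool:
  commands:
    - [[0,0,0],[0,0,0]]
    - [[0,0,0],[0,0,0]]
    - [[0,0,0],[0,0,0]]
    - [[0,0,0],[0,0,0]]
    - [[0,0,0],[0,0,0]]
    - [[0,0,0],[0,0,0]]
    - [[0,0,0],[0,0,0]]
    - [[0,0,0],[0,0,0]]
  claw: 1

```text
clock: 30.5
tcp_pos: [0.5056, -0.424, 0.0283]
orientation: [2.858, 0.145, -1.174]
contact_force: [2.2, 0.7, 5.6]
grip_width: 0.0586
gripper_force: 54.6
```

Emit:
servo_tool:
  commands:
    - [[-0.1,0,-0.1],[0,0,0]]
    - [[-0.25,0,-0.25],[0,0,0]]
    - [[-0.4,0,-0.4],[0,0,0]]
    - [[-0.5,0,-0.5],[0,0,0]]
    - [[-0.5,0,-0.5],[0,0,0]]

```text
clock: 31.0
tcp_pos: [0.5047, -0.4248, 0.2106]
orientation: [2.858, 0.14, -1.163]
contact_force: [-0.2, 0.0, -0.0]
grip_width: 0.0588
gripper_force: 54.0
```

```bash
python3 - <<'E'
from h import *
M=T(); print(np.round(M,3).tolist(),np.round(r.get_obs()['joints'],2).tolist())
tilt(.59,-.2,.2,189,45,1)
E
```

```text
[[0.712, 0.104, -0.694, 0.505], [0.064, -0.994, -0.083, -0.425], [-0.699, 0.015, -0.715, 0.211], [0.0, 0.0, 0.0, 1.0]] [0.02, 0.98, 0.82, 1.26, -0.09, 1.66, -0.7]
row [0.33, -0.859, -0.281] [-0.017, -0.007, -0.031]
```

Emit:
servo_tool:
  commands:
    - [[0.1,-0.2,-0.1],[0,0,-0.1]]
    - [[0.2,-0.4,-0.2],[0,0,-0.2]]
    - [[0.3,-0.6,-0.28],[0,0,-0.3]]
    - [[0.33,-0.8,-0.28],[0,0,-0.4]]
    - [[0.33,-0.86,-0.28],[0,0,-0.5]]
    - [[0.33,-0.86,-0.28],[0,0,-0.6]]
    - [[0.33,-0.86,-0.28],[0,0,-0.7]]
    - [[0.33,-0.86,-0.28],[0,0,-0.8]]
    - [[0.33,-0.86,-0.28],[0,0,-0.9]]
    - [[0.33,-0.86,-0.28],[0,0,-1]]
    - [[0.33,-0.86,-0.28],[0,0,-1]]
    - [[0.33,-0.86,-0.28],[0,0,-1]]

```text
clock: 32.2
tcp_pos: [0.5881, -0.1976, 0.1929]
orientation: [-1.685, -1.866, 0.775]
contact_force: [0.1, -0.8, -0.7]
grip_width: 0.0587
gripper_force: 54.0
```

```bash
python3 - <<'E'
from h import *
M=T(); o=r.get_obs();print(np.round(M,3).tolist(),np.round(o['joints'],2).tolist(),o['grip_width'])
tilt(.595,.0483,.17,189,45,-1)
E
```

```text
[[-0.104, 0.706, -0.7, 0.588], [0.995, 0.069, -0.078, -0.198], [-0.007, -0.704, -0.71, 0.193], [0.0, 0.0, 0.0, 1.0]] [-0.03, 0.87, 0.32, 1.25, 0.02, 1.79, 0.37] 0.05866513520247583
row [0.976, 0.152, -0.031] [0.018, -0.015, -1.027]
```

Emit:
servo_tool:
  commands:
    - [[0.1,0.02,-0.03],[0,0,-0.1]]
    - [[0.2,0.05,-0.03],[0,0,-0.2]]
    - [[0.3,0.07,-0.03],[0,0,-0.3]]
    - [[0.4,0.08,-0.03],[0,0,-0.4]]
    - [[0.5,0.09,-0.03],[0,0,-0.5]]
    - [[0.6,0.1,-0.03],[0,0,-0.6]]
    - [[0.7,0.11,-0.03],[0.01,-0.01,-0.7]]
    - [[0.8,0.12,-0.03],[0.018,-0.015,-0.8]]
    - [[0.9,0.14,-0.03],[0.018,-0.015,-0.9]]
    - [[0.976,0.152,-0.031],[0.018,-0.015,-1]]
    - [[0.976,0.152,-0.031],[0.018,-0.015,-1]]
    - [[0.976,0.152,-0.031],[0.018,-0.015,-1]]

```text
clock: 33.4
tcp_pos: [0.5951, 0.0489, 0.1698]
orientation: [0.135, -2.354, 0.1]
contact_force: [0.2, -1.1, -1.2]
grip_width: 0.0585
gripper_force: 54.0
```

```bash
python3 - <<'E'
from h import *
M=T(); o=r.get_obs();print(np.round(M,3).tolist(),np.round(o['joints'],2).tolist(),o['grip_width'])
im,d,m,E,P=see('wrist','w11',False); print('box1',heightrect(P,.12,.17,(.5376,.039),.03)); 
tilt(.595,.0483,.119,189,45,-1)
im,d,m,E,P=see('side','s11',False); save('s11',im[130:250,150:310],4)
E
```

```text
[[-0.704, -0.128, -0.698, 0.595], [-0.068, 0.991, -0.112, 0.049], [0.707, -0.032, -0.707, 0.17], [0.0, 0.0, 0.0, 1.0]] [-0.07, 0.87, -0.19, 1.26, 0.08, 1.81, 1.41] 0.05851738417777585
box1 (array([0.5336, 0.0391]), array([58., 19.]), -83.8, 0.1534, 1970)
row [-0.144, 0.008, 0.145] [-0.001, -0.0, -0.029]
```

View pics/s11.png

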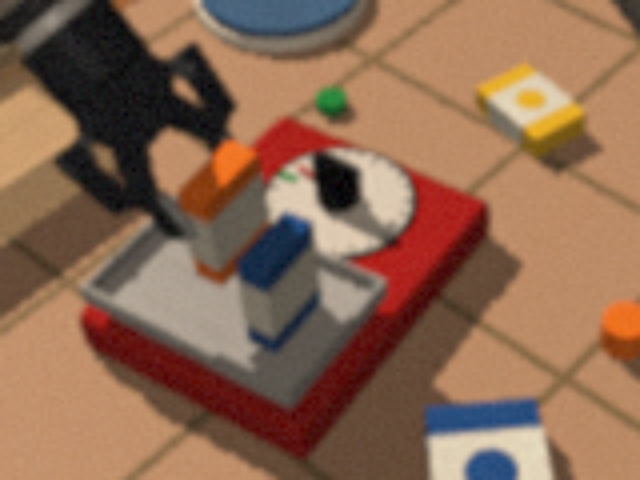

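Orange hangs upright beyond the standing blue box with a clear gap, and the pointer has moved clockwise. Lowering.

Emit:
servo_tool:
  commands:
    - [[-0.05,0.004,0.05],[0,0,-0.015]]
    - [[-0.1,0.008,0.1],[0,0,-0.029]]
    - [[-0.125,0.008,0.125],[0,0,-0.029]]
    - [[-0.14,0.008,0.141],[0,0,-0.029]]
    - [[-0.144,0.008,0.145],[0,0,-0.029]]
    - [[-0.144,0.008,0.145],[0,0,-0.029]]

```text
clock: 34.1
tcp_pos: [0.5952, 0.0487, 0.1195]
orientation: [0.189, -2.35, 0.077]
contact_force: [-0.6, -0.3, -1.0]
grip_width: 0.0585
gripper_force: 54.1
```

Emit:
servo_tool:
  commands:
    - [[-0.003,0,0.003],[0,0,0]]
    - [[-0.003,0,0.003],[0,0,0]]
    - [[-0.003,0,0.003],[0,0,0]]

```text
clock: 34.4
tcp_pos: [0.5956, 0.0488, 0.1189]
orientation: [0.189, -2.352, 0.077]
contact_force: [0.1, -0.5, 0.4]
grip_width: 0.0588
gripper_force: 54.1
```

Emit:
servo_tool:
  commands:
    - [[-0.004,0,0.004],[0,0,0]]
    - [[-0.008,0,0.008],[0,0,0]]
    - [[-0.008,0,0.008],[0,0,0]]
    - [[-0.008,0,0.008],[0,0,0]]

```text
clock: 34.8
tcp_pos: [0.5955, 0.0488, 0.1159]
orientation: [0.189, -2.351, 0.077]
contact_force: [1.7, -0.4, 2.8]
grip_width: 0.0584
gripper_force: 54.3
```

Emit:
servo_tool:
  commands:
    - [[0,0,0],[0,0,0]]
    - [[0,0,0],[0,0,0]]
    - [[0,0,0],[0,0,0]]
    - [[0,0,0],[0,0,0]]
    - [[0,0,0],[0,0,0]]
    - [[0,0,0],[0,0,0]]
  claw: 0

```text
clock: 35.4
tcp_pos: [0.5952, 0.0488, 0.1156]
orientation: [0.189, -2.351, 0.077]
contact_force: [0.3, -0.4, -0.0]
grip_width: 0.0854
gripper_force: 0.0
```

Emit:
servo_tool:
  commands:
    - [[0,0,-0.06],[0,0,0]]
    - [[0,0,-0.14],[0,0,0]]
    - [[0,0,-0.2],[0,0,0]]
    - [[0.1,0,-0.3],[0,0,0]]
    - [[0.25,0,-0.45],[0,0,0]]
    - [[0.25,0,-0.45],[0,0,0]]

```text
clock: 36.0
tcp_pos: [0.6218, 0.0536, 0.2321]
orientation: [0.193, -2.362, 0.073]
contact_force: [0.5, 0.3, -2.2]
grip_width: 0.0852
gripper_force: 0.0
```

```bash
python3 - <<'E'
from h import *
M=T(); print(np.round(M,3).tolist(),np.round(r.get_obs()['joints'],2).tolist())
im,d,m,E,P=see('wrist','w12',False); print('box1',heightrect(P,.12,.17,(.536,.039),.03),'box2',heightrect(P,.12,.17,(.58,.047),.03),'both',heightrect(P,.12,.17,(.56,.045),.07)); 
im,d,m,E,P=see('top','t12',False); dial('t12'); print('yellow',heightrect(P,.02,.03,(.578,-.3126),.06))
tilt(.6,-.18,.22,167,45,1)
E
```

```text
[[-0.706, -0.161, -0.69, 0.622], [-0.118, 0.987, -0.109, 0.054], [0.698, 0.004, -0.716, 0.232], [0.0, 0.0, 0.0, 1.0]] [-0.3, 0.86, 0.24, 1.16, -0.13, 1.92, 1.67]
box1 (array([0.5391, 0.0399]), array([59., 27.]), -80.2, 0.1519, 2405) box2 (array([0.5726, 0.0459]), array([59., 45.]), -79.8, 0.152, 2872) both (array([0.5603, 0.0441]), array([70., 60.]), 9.8, 0.1519, 5400)
green none
red 2 [ 0.6372 -0.1004] cw deg 27.5 rad 0.03
yellow (array([ 0.5727, -0.3142]), array([91., 61.]), -12.6, 0.0251, 355)
row [0.125, -0.901, 0.222] [-0.022, -0.251, -1.809]
```

Emit:
servo_tool:
  commands:
    - [[0.12,-0.2,0.2],[0,0,0.1]]
    - [[0.12,-0.4,0.2],[0,0,0.2]]
    - [[0.12,-0.6,0.2],[0,0,0.3]]
    - [[0.12,-0.8,0.2],[0,0,0.4]]
    - [[0.12,-0.9,0.2],[0,0,0.5]]
    - [[0.12,-0.9,0.2],[0,0,0.6]]
    - [[0.12,-0.9,0.2],[0,0,0.7]]
    - [[0.12,-0.9,0.2],[0,0,0.8]]
    - [[0.12,-0.9,0.2],[0,0,0.9]]
    - [[0.12,-0.9,0.2],[0,0,1]]
    - [[0.12,-0.9,0.2],[0,0,1]]
    - [[0.12,-0.9,0.2],[0,0,1]]

```text
clock: 37.3
tcp_pos: [0.6028, -0.1775, 0.2167]
orientation: [-1.639, -1.927, 0.784]
contact_force: [-0.0, -0.1, -0.1]
grip_width: 0.0858
gripper_force: 0.0
```

```bash
python3 - <<'E'
from h import *
M=T(); print(np.round(M,3).tolist(),np.round(r.get_obs()['joints'],2).tolist())
tilt(.5877,-.3148,.13,167,45,1)
E
```

```text
[[-0.161, 0.707, -0.689, 0.603], [0.987, 0.115, -0.112, -0.177], [0.0, -0.698, -0.716, 0.217], [0.0, 0.0, 0.0, 1.0]] [-0.27, 0.96, 0.74, 1.23, -0.19, 1.82, 0.62]
row [-0.533, 0.136, 0.351] [0.148, 0.135, 1.169]
```

Emit:
servo_tool:
  commands:
    - [[-0.1,0.02,0.05],[0.0127,0.0115,0.1]]
    - [[-0.2,0.05,0.1],[0.0254,0.023,0.2]]
    - [[-0.3,0.08,0.15],[0.038,0.035,0.3]]
    - [[-0.4,0.1,0.2],[0.05,0.046,0.4]]
    - [[-0.533,0.13,0.25],[0.063,0.058,0.5]]
    - [[-0.533,0.136,0.3],[0.076,0.069,0.6]]
    - [[-0.533,0.136,0.351],[0.089,0.08,0.7]]
    - [[-0.533,0.136,0.351],[0.1,0.092,0.8]]
    - [[-0.533,0.136,0.351],[0.114,0.104,0.9]]
    - [[-0.533,0.136,0.351],[0.127,0.115,1]]
    - [[-0.533,0.136,0.351],[0.127,0.115,1]]
    - [[-0.533,0.136,0.351],[0.127,0.115,1]]

```text
clock: 38.5
tcp_pos: [0.5873, -0.316, 0.1308]
orientation: [-2.746, -0.074, 1.156]
contact_force: [-0.2, 0.1, 0.0]
grip_width: 0.0856
gripper_force: 0.0
```

```bash
python3 - <<'E'
from h import *
M=T(); print(np.round(M,3).tolist(),np.round(r.get_obs()['joints'],2).tolist())
tilt(.5877,-.3148,.09,167,45,1)
E
```

```text
[[0.7, -0.017, -0.714, 0.587], [0.107, -0.986, 0.129, -0.316], [-0.706, -0.167, -0.688, 0.131], [0.0, 0.0, 0.0, 1.0]] [-0.04, 1.23, 0.96, 1.08, -0.47, 1.91, -0.69]
row [0.117, 0.022, 0.112] [0.02, 0.019, 0.169]
```

Emit:
servo_tool:
  commands:
    - [[0.06,0.01,0.06],[0.01,0.01,0.08]]
    - [[0.117,0.022,0.112],[0.02,0.019,0.169]]
    - [[0.117,0.022,0.112],[0.02,0.019,0.169]]
    - [[0.117,0.022,0.112],[0.02,0.019,0.169]]
    - [[0.117,0.022,0.112],[0.02,0.019,0.169]]

```text
clock: 39.0
tcp_pos: [0.5886, -0.3142, 0.0911]
orientation: [-2.809, 0.313, 1.163]
contact_force: [-0.2, -0.4, 0.5]
grip_width: 0.0854
gripper_force: 0.0
```

```bash
python3 - <<'E'
from h import *
M=T(); print(np.round(M,3).tolist(),np.round(r.get_obs()['joints'],2).tolist())
tilt(.5877,-.3148,.05,167,45,1)
tilt(.5877,-.3148,.0225,167,45,1)
E
```

```text
[[0.69, -0.22, -0.689, 0.589], [-0.155, -0.975, 0.156, -0.314], [-0.707, -0.0, -0.707, 0.091], [0.0, 0.0, 0.0, 1.0]] [-0.05, 1.29, 1.01, 1.1, -0.57, 1.87, -0.93]
row [0.114, 0.003, 0.119] [0.002, -0.0, 0.002]
row [0.192, 0.003, 0.196] [0.002, -0.0, 0.002]
```

Emit:
servo_tool:
  commands:
    - [[0.06,0.003,0.06],[0,0,0]]
    - [[0.12,0.003,0.122],[0,0,0]]
    - [[0.16,0.003,0.165],[0,0,0]]
    - [[0.192,0.003,0.196],[0,0,0]]
    - [[0.192,0.003,0.196],[0,0,0]]
    - [[0.192,0.003,0.196],[0,0,0]]
    - [[0.192,0.003,0.196],[0,0,0]]

```text
clock: 39.7
tcp_pos: [0.5876, -0.3152, 0.0224]
orientation: [-2.81, 0.319, 1.163]
contact_force: [0.9, -0.4, 0.6]
grip_width: 0.0851
gripper_force: 0.0
```

Emit:
servo_tool:
  commands:
    - [[0,0,0],[0,0,0]]
    - [[0,0,0],[0,0,0]]
    - [[0,0,0],[0,0,0]]
    - [[0,0,0],[0,0,0]]
    - [[0,0,0],[0,0,0]]
    - [[0,0,0],[0,0,0]]
    - [[0,0,0],[0,0,0]]
    - [[0,0,0],[0,0,0]]
  claw: 1

```text
clock: 40.5
tcp_pos: [0.5879, -0.3151, 0.0225]
orientation: [-2.81, 0.319, 1.163]
contact_force: [3.5, -0.9, 6.0]
grip_width: 0.0592
gripper_force: 55.4
```

```bash
python3 - <<'E'
from h import *
M=T(); print(np.round(M,3).tolist(),np.round(r.get_obs()['joints'],2).tolist())
tilt(.5877,-.3148,.1,167,45,1); tilt(.58,-.30,.19,175,45,1)
E
```

```text
[[0.69, -0.223, -0.689, 0.588], [-0.159, -0.975, 0.156, -0.315], [-0.706, 0.002, -0.708, 0.022], [0.0, 0.0, 0.0, 1.0]] [-0.04, 1.36, 0.97, 1.1, -0.61, 1.81, -0.95]
row [-0.22, -0.0, -0.219] [0.002, -0.001, -0.0]
row [-0.505, -0.05, -0.443] [-0.061, -0.001, -0.063]
```

Emit:
servo_tool:
  commands:
    - [[-0.08,0,-0.08],[0,0,0]]
    - [[-0.2,0,-0.2],[0,0,0]]
    - [[-0.35,-0.02,-0.3],[-0.03,0,-0.03]]
    - [[-0.5,-0.05,-0.44],[-0.06,0,-0.06]]
    - [[-0.5,-0.05,-0.44],[-0.06,0,-0.06]]
    - [[-0.5,-0.05,-0.44],[-0.06,0,-0.06]]

```text
clock: 41.1
tcp_pos: [0.5806, -0.2994, 0.1886]
orientation: [-2.87, 0.132, 1.184]
contact_force: [-0.5, -1.0, -1.8]
grip_width: 0.0587
gripper_force: 54.6
```

```bash
python3 - <<'E'
from h import *
M=T(); o=r.get_obs();print(np.round(M,3).tolist(),np.round(o['joints'],2).tolist(),o['grip_width'])
tilt(.61,-.15,.19,189,45,1)
E
```

```text
[[0.706, -0.091, -0.702, 0.581], [-0.065, -0.996, 0.064, -0.299], [-0.705, 0.001, -0.709, 0.189], [0.0, 0.0, 0.0, 1.0]] [-0.12, 1.14, 1.0, 1.15, -0.41, 1.89, -0.84] 0.05872610576309475
row [0.04, -0.606, -0.049] [-0.111, -0.002, -0.112]
```

Emit:
servo_tool:
  commands:
    - [[0.01,-0.15,-0.01],[-0.02,0,-0.1]]
    - [[0.02,-0.3,-0.02],[-0.04,0,-0.2]]
    - [[0.03,-0.45,-0.03],[-0.05,0,-0.3]]
    - [[0.04,-0.6,-0.05],[-0.06,0,-0.4]]
    - [[0.04,-0.6,-0.05],[-0.06,0,-0.5]]
    - [[0.04,-0.6,-0.05],[-0.06,0,-0.6]]
    - [[0.04,-0.6,-0.05],[-0.06,0,-0.7]]
    - [[0.04,-0.6,-0.05],[-0.06,0,-0.8]]
    - [[0.04,-0.6,-0.05],[-0.06,0,-0.9]]
    - [[0.04,-0.6,-0.05],[-0.06,0,-1]]
    - [[0.04,-0.6,-0.05],[-0.06,0,-1]]
    - [[0.04,-0.6,-0.05],[-0.06,0,-1]]

```text
clock: 42.3
tcp_pos: [0.6085, -0.1526, 0.1871]
orientation: [-1.863, -1.74, 0.711]
contact_force: [-0.3, -0.7, -0.7]
grip_width: 0.0589
gripper_force: 54.5
```

```bash
python3 - <<'E'
from h import *
M=T(); o=r.get_obs();print(np.round(M,3).tolist(),np.round(o['joints'],2).tolist(),o['grip_width'])
tilt(.6329,.0543,.17,189,45,-1)
E
```

```text
[[0.052, 0.743, -0.668, 0.608], [0.998, -0.067, 0.003, -0.153], [-0.043, -0.666, -0.745, 0.187], [0.0, 0.0, 0.0, 1.0]] [-0.17, 0.92, 0.55, 1.24, -0.21, 1.79, 0.31] 0.058861463062109376
row [0.834, 0.062, -0.012] [0.084, -0.032, -1.114]
```

Emit:
servo_tool:
  commands:
    - [[0.05,0.02,-0.01],[0.008,-0.003,-0.1]]
    - [[0.1,0.04,-0.01],[0.015,-0.006,-0.2]]
    - [[0.15,0.05,-0.01],[0.022,-0.009,-0.3]]
    - [[0.25,0.06,-0.01],[0.03,-0.012,-0.4]]
    - [[0.35,0.062,-0.01],[0.038,-0.015,-0.5]]
    - [[0.45,0.062,-0.01],[0.045,-0.018,-0.6]]
    - [[0.55,0.062,-0.012],[0.053,-0.02,-0.7]]
    - [[0.65,0.062,-0.012],[0.06,-0.023,-0.8]]
    - [[0.75,0.062,-0.012],[0.068,-0.026,-0.9]]
    - [[0.834,0.062,-0.012],[0.075,-0.029,-1]]
    - [[0.834,0.062,-0.012],[0.075,-0.029,-1]]
    - [[0.834,0.062,-0.012],[0.075,-0.029,-1]]

```text
clock: 43.5
tcp_pos: [0.6328, 0.0557, 0.17]
orientation: [-0.031, -2.358, 0.152]
contact_force: [-0.4, -0.9, -0.3]
grip_width: 0.0588
gripper_force: 54.5
```

```bash
python3 - <<'E'
from h import *
M=T(); o=r.get_obs();print(np.round(M,3).tolist(),np.round(o['joints'],2).tolist(),o['grip_width'])
tilt(.6329,.0543,.15,189,45,-1)
E
```

```text
[[-0.711, -0.023, -0.702, 0.633], [0.068, 0.993, -0.101, 0.056], [0.699, -0.119, -0.705, 0.17], [0.0, 0.0, 0.0, 1.0]] [-0.2, 0.93, 0.06, 1.13, -0.05, 1.87, 1.4] 0.05883697552089862
row [-0.057, 0.004, 0.057] [0.006, -0.003, -0.114]
```

Emit:
servo_tool:
  commands:
    - [[0,0.004,0],[0.006,-0.003,-0.114]]
    - [[0,0.004,0],[0.006,-0.003,-0.114]]
    - [[-0.057,0.004,0.057],[0.006,-0.003,-0.114]]
    - [[-0.057,0.004,0.057],[0.006,-0.003,-0.114]]
    - [[-0.057,0.004,0.057],[0.006,-0.003,-0.114]]

```text
clock: 44.0
tcp_pos: [0.633, 0.0528, 0.1503]
orientation: [0.18, -2.351, 0.077]
contact_force: [-0.5, -0.5, -0.5]
grip_width: 0.0593
gripper_force: 54.5
```

```bash
python3 - <<'E'
from h import *
M=T(); o=r.get_obs();print(np.round(M,3).tolist(),np.round(o['joints'],2).tolist(),o['grip_width'])
tilt(.6329,.0543,.119,189,45,-1)
im,d,m,E,P=see('side','s13',False); save('s13',im[130:250,150:310],4)
E
```

```text
[[-0.699, -0.153, -0.698, 0.633], [-0.107, 0.988, -0.11, 0.053], [0.707, -0.002, -0.707, 0.15], [0.0, 0.0, 0.0, 1.0]] [-0.18, 0.95, 0.01, 1.14, -0.02, 1.84, 1.56] 0.05926932964099695
row [-0.089, 0.006, 0.088] [0.001, 0.0, -0.002]
```

View pics/s13.png

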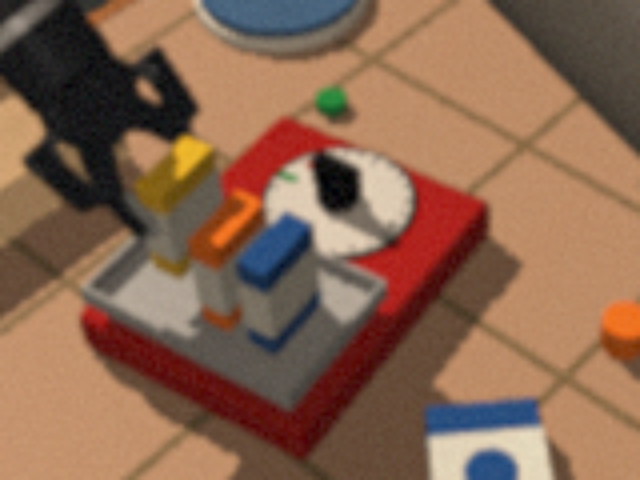

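Yellow is upright behind orange and blue, which both stand with gaps between them. Lowering.

Emit:
servo_tool:
  commands:
    - [[-0.03,0.003,0.03],[0,0,0]]
    - [[-0.06,0.006,0.06],[0,0,0]]
    - [[-0.08,0.006,0.08],[0,0,0]]
    - [[-0.089,0.006,0.088],[0,0,0]]
    - [[-0.089,0.006,0.088],[0,0,0]]
    - [[-0.089,0.006,0.088],[0,0,0]]

```text
clock: 44.65
tcp_pos: [0.6339, 0.055, 0.1205]
orientation: [0.184, -2.354, 0.076]
contact_force: [-0.0, 0.4, -0.7]
grip_width: 0.0592
gripper_force: 54.5
```

Emit:
servo_tool:
  commands:
    - [[-0.004,0,0.004],[0,0,0]]
    - [[-0.007,0,0.007],[0,0,0]]
    - [[-0.007,0,0.007],[0,0,0]]
    - [[-0.007,0,0.007],[0,0,0]]

```text
clock: 45.05
tcp_pos: [0.6338, 0.055, 0.118]
orientation: [0.184, -2.354, 0.076]
contact_force: [-1.1, 0.4, -1.1]
grip_width: 0.0591
gripper_force: 54.5
```

Emit:
servo_tool:
  commands:
    - [[-0.004,0,0.004],[0,0,0]]
    - [[-0.009,0,0.009],[0,0,0]]
    - [[-0.009,0,0.009],[0,0,0]]
    - [[-0.009,0,0.009],[0,0,0]]

```text
clock: 45.45
tcp_pos: [0.6339, 0.055, 0.1149]
orientation: [0.184, -2.354, 0.076]
contact_force: [1.1, -0.1, 1.4]
grip_width: 0.059
gripper_force: 54.6
```

Emit:
servo_tool:
  commands:
    - [[-0.004,0,0.004],[0,0,0]]
    - [[-0.004,0,0.004],[0,0,0]]
    - [[-0.004,0,0.004],[0,0,0]]

```text
clock: 45.75
tcp_pos: [0.6339, 0.055, 0.1135]
orientation: [0.184, -2.354, 0.076]
contact_force: [1.1, -0.2, 1.1]
grip_width: 0.0595
gripper_force: 54.6
```

Emit:
servo_tool:
  commands:
    - [[0,0,0],[0,0,0]]
    - [[0,0,0],[0,0,0]]
    - [[0,0,0],[0,0,0]]
    - [[0,0,0],[0,0,0]]
    - [[0,0,0],[0,0,0]]
    - [[0,0,0],[0,0,0]]
  claw: 0

```text
clock: 46.35
tcp_pos: [0.6338, 0.055, 0.1133]
orientation: [0.184, -2.354, 0.076]
contact_force: [0.8, -0.3, -0.2]
grip_width: 0.0854
gripper_force: 0.0
```

Emit:
servo_tool:
  commands:
    - [[0,0,-0.06],[0,0,0]]
    - [[0,0,-0.14],[0,0,0]]
    - [[0.05,0,-0.22],[0,0,0]]
    - [[0.2,0,-0.35],[0,0,0]]
    - [[0.35,0,-0.45],[0,0,0]]
    - [[0.35,0,-0.45],[0,0,0]]

```text
clock: 46.95
tcp_pos: [0.6528, 0.0657, 0.3004]
orientation: [0.185, -2.53, 0.071]
contact_force: [-0.0, 0.5, -0.2]
grip_width: 0.0854
gripper_force: 0.0
```

```bash
python3 - <<'E'
from h import *
M=T(); print(np.round(M,3).tolist(),np.round(r.get_obs()['joints'],2).tolist())
im,d,m,E,P=see('wrist','w14',False)
for c in ((.539,.04),(.582,.048),(.6245,.0535)): print(heightrect(P,.12,.17,c,.022))
print(heightrect(P,.12,.17,(.58,.047),.09))
im,d,m,E,P=see('top','t14',False); dial('t14'); print('jar',heightrect(P,.045,.075,(.44,.284),.08))
tilt(.609,-.092,.28,9,0,1); tilt(.609,-.092,.28,9,0,-1)
E
```

```text
[[-0.814, -0.148, -0.562, 0.653], [-0.116, 0.989, -0.092, 0.066], [0.569, -0.01, -0.822, 0.3], [0.0, 0.0, 0.0, 1.0]] [-0.47, 0.82, 0.59, 1.11, -0.3, 1.92, 1.79]
(array([0.5388, 0.0397]), array([43., 26.]), -81.1, 0.1502, 1050)
(array([0.5811, 0.048 ]), array([43., 27.]), -81.0, 0.1503, 1044)
(array([0.6257, 0.0539]), array([43., 26.]), -80.8, 0.1505, 1045)
(array([0.5818, 0.0477]), array([115.,  60.]), 9.6, 0.1503, 4641)
green none
red 6 [ 0.641 -0.111] cw deg 41.1 rad 0.038
jar (array([0., 0.]), array([0., 0.]), 0.0, nan, 0)
row [0.166, -0.595, 0.238] [-0.006, -0.382, -0.007]
row [0.166, -0.595, 0.238] [-0.588, 0.009, 1.904]
  return _methods._mean(a, axis=axis, dtype=dtype,
  ret = ret.dtype.type(ret / rcount)
```

Emit:
servo_tool:
  commands:
    - [[0.1,-0.2,0],[0,-0.08,0]]
    - [[0.166,-0.4,0.1],[0,-0.16,0]]
    - [[0.166,-0.595,0.238],[0,-0.25,0]]
    - [[0.166,-0.595,0.238],[0,-0.34,0]]
    - [[0.166,-0.595,0.238],[0,-0.382,-0.007]]
    - [[0.166,-0.595,0.238],[0,-0.382,-0.007]]
    - [[0.166,-0.595,0.238],[0,-0.382,-0.007]]

```text
clock: 47.75
tcp_pos: [0.6067, -0.0911, 0.2727]
orientation: [0.249, -3.117, 0.01]
contact_force: [-0.0, 0.8, 0.4]
grip_width: 0.0854
gripper_force: 0.0
```

```bash
python3 - <<'E'
from h import *
M=T(); print(np.round(M,3).tolist(),np.round(r.get_obs()['joints'],2).tolist())
im,d,m,E,P=see('wrist','w15'); dial('w15',(.6092,-.0912)); print('knob',heightrect(P,.075,.1,(.609,-.091),.04))
im,d,m,E,P=see('top','t15',False);  dial('t15'); print('jar',heightrect(P,.045,.075,(.44,.284),.1))
tilt(.6092,-.0915,.082,9,0,1)
E
```

```text
[[-0.987, -0.159, -0.015, 0.607], [-0.159, 0.987, -0.008, -0.091], [0.016, -0.005, -1.0, 0.273], [0.0, 0.0, 0.0, 1.0]] [-0.43, 0.41, 0.64, 1.71, -0.26, 1.12, 2.02]
green 62 [ 0.662 -0.083] cw deg 0.2 rad 0.053
red 75 [ 0.6416 -0.1091] cw deg 37.8 rad 0.037
knob (array([ 0.6086, -0.0912]), array([42., 14.]), 9.0, 0.0909, 468)
green none
red none
jar (array([0.4633, 0.2994]), array([54., 52.]), 46.0, 0.0611, 208)
row [-0.018, 0.001, 0.761] [-0.004, -0.01, 0.002]
```

View pics/w15.png

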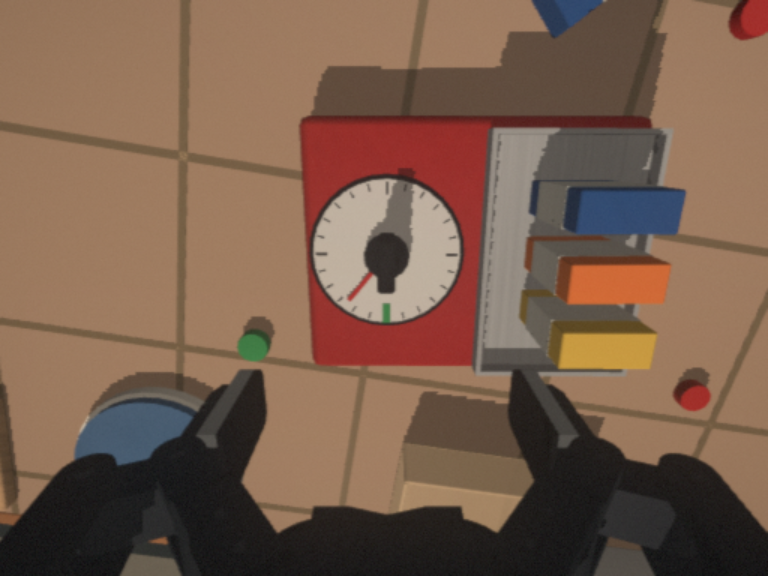

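The wrist view shows all three boxes standing in the tray, the green mark at (386,313), and the pointer at about (360,290), 38° clockwise of it. The top camera shows the jar was knocked about 32 mm on the mat, so I'll move it back after the knob.

Emit:
servo_tool:
  commands:
    - [[-0.018,0,0.15],[0,0,0]]
    - [[-0.018,0,0.3],[0,-0.01,0]]
    - [[-0.018,0,0.45],[0,-0.01,0]]
    - [[-0.018,0,0.6],[0,-0.01,0]]
    - [[-0.018,0,0.72],[0,-0.01,0]]
    - [[-0.018,0,0.76],[0,-0.01,0]]
    - [[-0.018,0,0.76],[0,-0.01,0]]
    - [[-0.018,0,0.76],[0,-0.01,0]]

```text
clock: 48.65
tcp_pos: [0.6097, -0.0932, 0.0834]
orientation: [-0.249, 3.129, -0.011]
contact_force: [0.3, 0.6, 0.4]
grip_width: 0.0858
gripper_force: 0.0
```

Emit:
servo_tool:
  commands:
    - [[0,0,0],[0,0,0]]
    - [[0,0,0],[0,0,0]]
    - [[0,0,0],[0,0,0]]
    - [[0,0,0],[0,0,0]]
    - [[0,0,0],[0,0,0]]
    - [[0,0,0],[0,0,0]]
    - [[0,0,0],[0,0,0]]
    - [[0,0,0],[0,0,0]]
    - [[0,0,0],[0,0,0]]
  claw: 1
  squeeze: 25

```text
clock: 49.55
tcp_pos: [0.6084, -0.0928, 0.0829]
orientation: [-0.248, 3.13, -0.009]
contact_force: [-1.9, 2.0, 6.1]
grip_width: 0.0139
gripper_force: 27.1
```

Emit:
servo_tool:
  commands:
    - [[0,0,0],[0,0,0.06]]
    - [[0,0,0],[0,0,0.13]]
    - [[0,0,0],[0,0,0.2]]
    - [[0,0,0],[0,0,0.27]]
    - [[0,0,0],[0,0,0.34]]
    - [[0,0,0],[0,0,0.39]]
    - [[0,0,0],[0,0,0.42]]
    - [[0,0,0],[0,0,0.42]]
    - [[0,0,0],[0,0,0.42]]

```text
clock: 50.45
tcp_pos: [0.6085, -0.0923, 0.0829]
orientation: [0.778, 3.04, -0.006]
contact_force: [-1.5, 3.2, 6.3]
grip_width: 0.0139
gripper_force: 27.3
```

```bash
python3 - <<'E'
from h import *
M=T();print(M[:3,3],'yyaw',np.degrees(np.arctan2(M[1,1],M[0,1])),r.get_obs()['grip_width'])
im,d,m,E,P=see('wrist','w16',False); dial('w16',(.6092,-.0912))
E
```

```text
[ 0.60845689 -0.09232925  0.08292195] yyaw 61.29811773086106 0.01385188578527657
green 25 [ 0.6628 -0.1204] cw deg 37.6 rad 0.061
red none
```

Emit:
servo_tool:
  commands:
    - [[0,0,0],[0,0,0]]
    - [[0,0,0],[0,0,0]]
    - [[0,0,0],[0,0,0]]
    - [[0,0,0],[0,0,0]]
    - [[0,0,0],[0,0,0]]
    - [[0,0,0],[0,0,0]]
    - [[0,0,0],[0,0,0]]
  claw: 0

```text
clock: 51.2
tcp_pos: [0.6083, -0.0932, 0.0825]
orientation: [0.779, 3.04, -0.008]
contact_force: [-0.8, 0.1, 0.8]
grip_width: 0.0852
gripper_force: 0.0
```

Emit:
servo_tool:
  commands:
    - [[0,0,-0.1],[0,0,0]]
    - [[0,0,-0.3],[0,0,0]]
    - [[0,0,-0.5],[0,0,0]]
    - [[0,0,-0.7],[0,0,0]]
    - [[0,0,-0.8],[0,0,0]]
    - [[0,0,-0.8],[0,0,0]]
    - [[0,0,-0.8],[0,0,0]]

```text
clock: 51.9
tcp_pos: [0.6078, -0.0918, 0.2825]
orientation: [0.778, 3.04, -0.007]
contact_force: [-0.1, 0.5, -0.8]
grip_width: 0.0857
gripper_force: 0.0
```

```bash
python3 - <<'E'
from h import *
im,d,m,E,P=see('wrist','w17',False); dial('w17',(.6092,-.0912)); save('w17',im[100:250,180:470],2.7)
im,d,m,E,P=see('top','t17',False); print('jar',heightrect(P,.045,.075,(.45,.29),.1)); print(np.round(r.get_obs()['joints'],2).tolist())
go(.47,.18,.26,np.radians(99))
E
```

```text
green 34 [ 0.6589 -0.1186] cw deg 37.9 rad 0.057
red 33 [ 0.6456 -0.1124] cw deg 39.2 rad 0.042
jar (array([0.4623, 0.2992]), array([53., 53.]), -69.0, 0.0615, 209)
[-0.58, 0.46, 0.87, 1.72, -0.38, 1.14, 1.47]
row [1.003, 0.6894, 0.0777] [-0.0037, 0.0005, -0.4191]
```

View pics/w17.png

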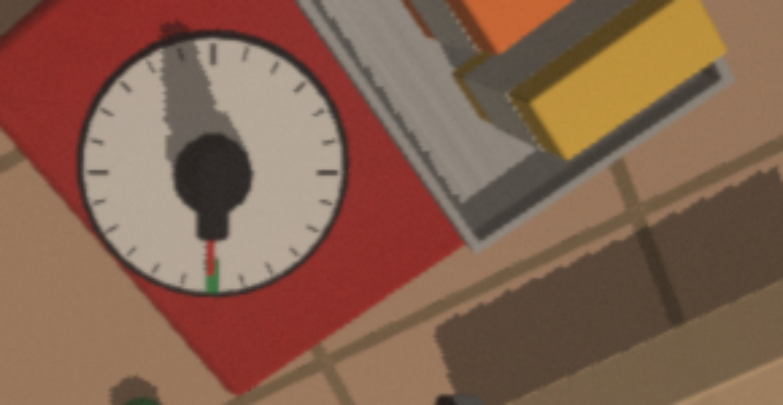

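The pointer at (212,255) lies on the green mark at (212,278). Now to put the jar back at the mat's centre.

Emit:
servo_tool:
  commands:
    - [[0.15,0.1,0],[0,0,0]]
    - [[0.3,0.2,0],[0,0,0]]
    - [[0.45,0.3,0],[0,0,0]]
    - [[0.6,0.4,0],[0,0,0]]
    - [[0.75,0.5,0],[0,0,0]]
    - [[0.9,0.6,0],[0,0,0]]
    - [[1.0,0.69,0],[0,0,0]]
    - [[1.0,0.69,0],[0,0,0]]
    - [[1.0,0.69,0],[0,0,0]]

```text
clock: 52.9
tcp_pos: [0.4708, 0.1798, 0.2795]
orientation: [0.776, 3.042, -0.012]
contact_force: [-0.4, -0.3, 0.2]
grip_width: 0.0852
gripper_force: 0.0
```

```bash
python3 - <<'E'
from h import *
print(T()[:3,3],np.round(r.get_obs()['joints'],2).tolist())
im,d,m,E,P=see('wrist','w18'); j=heightrect(P,.045,.075,(.465,.30),.08); print('jar',j)
print(r.mark_of('wrist','mat'),r.boxes_of('wrist','mat'))
go(*j[0],.2,np.radians(61))
E
```

```text
[0.4707705  0.17976128 0.27949812] [-1.27, 0.22, 0.91, 1.96, -0.19, 1.05, 0.8]
jar (array([0.4666, 0.3014]), array([54., 54.]), 53.2, 0.0622, 1862)
[{'uv': [317.9, 96.3], 'confidence': 0.55}] [{'uv': [310.0, 84.9], 'confidence': 0.61}, {'uv': [169.3, 323.4], 'confidence': 0.43}, {'uv': [214.9, 258.1], 'confidence': 0.17}]
row [0.2591, 0.4245, 0.3169] [-0.0035, 0.0032, 0.0013]
```

View pics/w18.png

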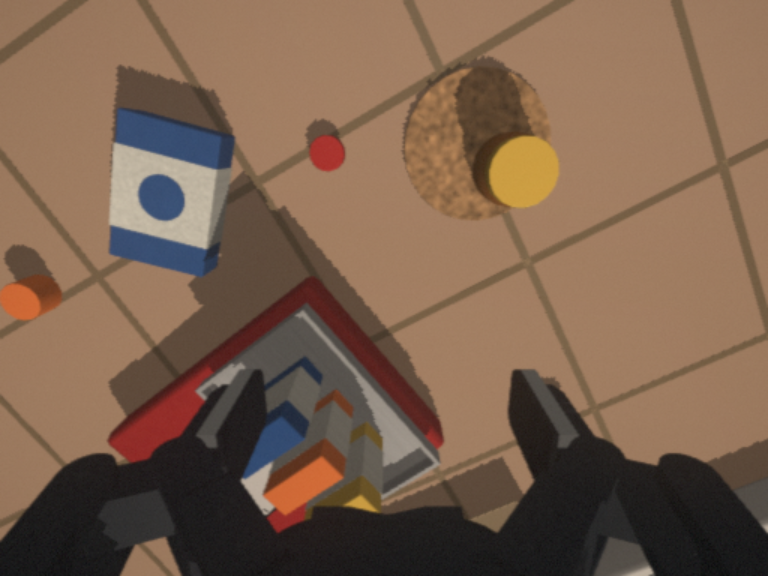

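The jar is at (520,170), off the mat's centre at (479,141). Gripping it.

```bash
python3 - <<'E'
from h import *
f=np.load('w18.npz'); m=dict(zip(('fx','fy','cx','cy'),f['K'])); print(plane((319,94),.006,m,f['E']))
E
```

```text
[0.43517509 0.29081434 0.006     ]
```

Emit:
servo_tool:
  commands:
    - [[0.1,0.2,0],[0,0,0]]
    - [[0.2,0.35,0],[0,0,0]]
    - [[0.259,0.425,0.1],[0,0,0]]
    - [[0.259,0.425,0.25],[0,0,0]]
    - [[0.259,0.425,0.4],[0,0,0]]
    - [[0.259,0.425,0.55],[0,0,0]]
    - [[0.259,0.425,0.7],[0,0,0]]
    - [[0.259,0.425,0.85],[0,0,0]]
    - [[0.259,0.425,0.93],[0,0,0]]
    - [[0.259,0.425,0.93],[0,0,0]]
    - [[0.259,0.425,0.93],[0,0,0]]

```text
clock: 54.15
tcp_pos: [0.4675, 0.3011, 0.0476]
orientation: [0.782, 3.038, -0.009]
contact_force: [0.5, 0.2, 0.3]
grip_width: 0.0857
gripper_force: 0.0
```

Emit:
servo_tool:
  commands:
    - [[0,0,0],[0,0,0]]
    - [[0,0,0],[0,0,0]]
    - [[0,0,0],[0,0,0]]
    - [[0,0,0],[0,0,0]]
    - [[0,0,0],[0,0,0]]
    - [[0,0,0],[0,0,0]]
    - [[0,0,0],[0,0,0]]
    - [[0,0,0],[0,0,0]]
  claw: 1
  squeeze: 40

```text
clock: 54.95
tcp_pos: [0.4667, 0.3014, 0.0492]
orientation: [0.78, 3.04, -0.008]
contact_force: [-4.2, -4.0, 14.9]
grip_width: 0.0542
gripper_force: 40.9
```

Emit:
servo_tool:
  commands:
    - [[0,0,-0.03],[0,0,0]]
    - [[0,0,-0.06],[0,0,0]]
    - [[0,0,-0.06],[0,0,0]]

```text
clock: 55.25
tcp_pos: [0.4671, 0.3032, 0.0637]
orientation: [0.778, 3.039, -0.005]
contact_force: [-0.1, 0.3, -1.9]
grip_width: 0.054
gripper_force: 45.1
```

```bash
python3 - <<'E'
from h import *
print(T()[:3,3]); go(.441,.287,.061,np.radians(61))
E
```

```text
[0.46709864 0.30321137 0.0636708 ]
row [0.0605, -0.107, 0.0105] [-0.0011, 0.0036, 0.0032]
```

Emit:
servo_tool:
  commands:
    - [[0.03,-0.05,0],[0,0,0]]
    - [[0.065,-0.11,0],[0,0,0]]
    - [[0.065,-0.11,0.02],[0,0,0]]
    - [[0.065,-0.11,0.04],[0,0,0]]
    - [[0.065,-0.11,0.055],[0,0,0]]
    - [[0.065,-0.11,0.06],[0,0,0]]
    - [[0.065,-0.11,0.06],[0,0,0]]

```text
clock: 55.95
tcp_pos: [0.4396, 0.2867, 0.0497]
orientation: [0.78, 3.042, -0.005]
contact_force: [-11.9, -4.6, 38.2]
grip_width: 0.0534
gripper_force: 51.8
```

Emit:
servo_tool:
  commands:
    - [[0,0,-0.008],[0,0,0]]
    - [[0,0,-0.008],[0,0,0]]
    - [[0,0,-0.008],[0,0,0]]

```text
clock: 56.25
tcp_pos: [0.4402, 0.2868, 0.0499]
orientation: [0.779, 3.039, -0.006]
contact_force: [-2.7, -1.8, 11.1]
grip_width: 0.054
gripper_force: 47.3
```

Emit:
servo_tool:
  commands:
    - [[0,0,0],[0,0,0]]
    - [[0,0,0],[0,0,0]]
    - [[0,0,0],[0,0,0]]
    - [[0,0,0],[0,0,0]]
    - [[0,0,0],[0,0,0]]
    - [[0,0,0],[0,0,0]]
  claw: 0

```text
clock: 56.85
tcp_pos: [0.439, 0.286, 0.0493]
orientation: [0.779, 3.04, -0.009]
contact_force: [-0.6, -0.2, 0.2]
grip_width: 0.0856
gripper_force: 0.0
```

Emit:
servo_tool:
  commands:
    - [[0,0,-0.1],[0,0,0]]
    - [[0,0,-0.3],[0,0,0]]
    - [[0,0,-0.5],[0,0,0]]
    - [[0,0,-0.7],[0,0,0]]
    - [[0,0,-0.9],[0,0,0]]
    - [[0,0,-0.9],[0,0,0]]

```text
clock: 57.45
tcp_pos: [0.4418, 0.2888, 0.2805]
orientation: [0.778, 3.035, 0.007]
contact_force: [-0.0, 0.9, -0.0]
grip_width: 0.0853
gripper_force: 0.0
```

```bash
python3 - <<'E'
from h import *
M=T(); print(M[:3,3]); im,d,m,E,P=see('wrist','w19',False); print('jar',heightrect(P,.045,.075,(.44,.288),.08))
# mat: cork points at z~6 mm, circle fit
k=(abs(P[...,2]-.0065)<.0035)&(np.hypot(P[...,0]-.44,P[...,1]-.288)<.09)
im2,d,m,E,Pt=see('top','t19'); print('jar',heightrect(Pt,.045,.075,(.44,.288),.08)); dial('t19')
print('boxes',heightrect(Pt,.12,.17,(.58,.047),.1))
np.save('pics/k.npy',k)
(c,rad)=cv2.minEnclosingCircle((P[k][:,:2]*1000).astype(np.float32)); print(c,rad)
E
```

```text
[0.44175346 0.28880713 0.28045654]
jar (array([0.4405, 0.2878]), array([54., 53.]), -35.2, 0.0621, 1528)
jar (array([0.4373, 0.2795]), array([52., 43.]), 2.7, 0.0613, 112)
green none
red 1 [ 0.6392 -0.111 ] cw deg 42.6 rad 0.036
boxes (array([0.577 , 0.0461]), array([116.,  60.]), 9.4, 0.1484, 520)
(439.2537536621094, 287.79302978515625) 88.02967071533203
```

View pics/t19.png

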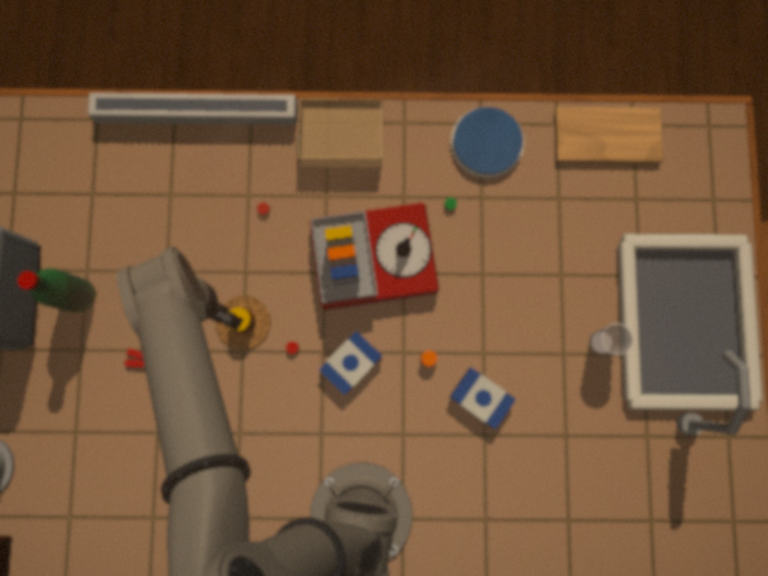

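The top view shows the jar (240,318) centred on the mat, three boxes (341,252) standing in the tray, and the bystanders in place. Handing in.

```bash
python3 -c "
from h import *
print(r.hand_in())"
```

```text
the job is handed in; nothing more can be done
None
```

I handed the job in after about 57 s of robot time: the jar is on the cork mat, the blue, orange and yellow boxes stand in the tray, and the pointer reads zero to within about 1° on the last close look. The jar got knocked aside during the run and I put it back, and the hand-in returned no verdict.

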